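Reload and lock the sump pump's backup battery bay

TASK

Press the pump's mushroom stop button until it stays down and leave it down while you work. Lay every battery pack lying on the ledge flat in the bay of the backup unit, shut its hatch, and with the slot key turn each of the hatch's two slotted locks a full quarter turn clockwise, to the stop. Then hang the key back in its rack as it hung before, twist the stop button clockwise so that it pops up again, and leave the jug, funnel, scraper and wiper arm alone.

Things in the scene. Friction and masses are not known exactly. Their poses are not given: they have to be found in the camera images.
- unit: Backup unit, fixed: a grey open-topped box, 120 (x) by 220 (y) by 50 mm high, walls and floor 5 mm thick. Origin at the centre of its underside, x away from the hatch's front edge towards its hinge, z up. Its inside (110 by 210 by 45 mm) is the battery bay, with no dividers; packs fit beside each other with their long sides along x.
- hatch_hinge (a point): Middle of the hatch's hinge line, on the top edge of the unit's far (+x) wall, 50 mm up; axes as the unit's, the hinge line along y.
- hatch (a joint): Angle of the hatch, a plate 120 mm from hinge to front edge, 220 mm wide, 8 mm thick: 0 = shut, lying on the unit's rim (its upper face is then 58 mm above the ledge); it starts open at 1.65 to 1.85 (standing up, leaning back away from the bay) and stays where it is left. A push of about 3 to 5 N near its front edge moves it; its outer face is bare in the middle, between two slotted locks.
- lock0 (a joint): Angle of the slotted lock at the -y end of the hatch: 0 = open, grows clockwise seen from above, stop at 1.571 = fully locked; starts at 0 to 0.2 and stays where it is left. Turning it takes 0.06 N m.
- lock1 (a joint): Angle of the slotted lock at the +y end of the hatch: 0 = open, grows clockwise seen from above, stop at 1.571 = fully locked; starts at 0 to 0.2 and stays where it is left. Turning it takes 0.06 N m.
- slot0 (a point): Slot of lock0: centre of the slot's floor, on the lock's turning axis, 90 mm from the hinge line and 70 mm to the -y side of the hatch's middle. Its x axis runs along the slot, y across it, z out of the hatch's outer face. Metal head 42 mm across; slot 7 mm wide, 7 mm deep, 38 mm long and open at both ends. With the hatch shut its floor is 61 mm and the head's top 68 mm above the ledge.
- slot1 (a point): Slot of lock1: centre of the slot's floor, on the lock's turning axis, 90 mm from the hinge line and 70 mm to the +y side of the hatch's middle. Its x axis runs along the slot, y across it, z out of the hatch's outer face. Metal head 42 mm across; slot 7 mm wide, 7 mm deep, 38 mm long and open at both ends. With the hatch shut its floor is 61 mm and the head's top 68 mm above the ledge.
- stop (a joint): Travel of the mushroom stop button, 0 = up, grows as it is pressed, end of travel 0.010. Pressed all the way (peak force about 8 N) it latches and stays down at about 0.008; it stays latched until it is twisted.
- stop_turn (a joint): Twist of the mushroom stop's head, 0 at rest, grows clockwise seen from above, limit 1.2; a light spring (0.03 N m per rad) slowly turns it back to 0. Turned past about 0.5 it unlatches (0.8 or more to be sure), and the head springs up by about 8 mm once it is free to rise (let it go there, or lift while holding it).
- stop_top (a point): Centre of the top face of the mushroom head, on its turning axis; it goes down with the head. Head: upright cylinder 40 mm in diameter, 22 mm high, over a collar 48 mm across whose top is 12 mm below the head's underside when up. On a fixed grey housing 80 by 80 by 50 mm; the head's top is 90 mm above the ledge when up.
- key_grip (a point): Centre of the slot key's black grip, a block 36 (x) by 14 (y) by 44 mm (z, up). Below the grip comes a round flange 46 mm across and 5 mm thick, and below that a flat steel blade 26 mm wide (x), 3 mm thick (y), 38 mm long. Mass 90 g. It hangs upright in the rack, blade down, along the rack's x.
- key_tip (a point): Centre of the lower end of the key's blade, 65 mm below the grip's centre; axes as the grip's.
- rack_top (a point): Middle of the fixed key rack's top, 50 mm above the ledge: two rails 70 mm long (x), 12 mm thick, with a 20 mm gap between them, on which the key's flange rests while its blade hangs in the gap. The hanging key's grip centre is 27 mm above this point.
- pack0_mid (a point): Centre of a black battery pack with a paper band, 60 (x) by 30 by 30 mm, 110 g, two small terminals on one end (+x). Lies loose on the ledge; may be absent.
- pack1_mid (a point): Centre of a black battery pack with a paper band, 60 (x) by 30 by 30 mm, 110 g, two small terminals on one end (+x). Lies loose on the ledge; may be absent.
- pack2_mid (a point): Centre of a black battery pack with a paper band, 60 (x) by 30 by 30 mm, 110 g, two small terminals on one end (+x). Lies loose on the ledge; may be absent.
- jug: Bystander: closed yellow jug, 80 by 120 by 185 mm high, standing; origin under its centre.
- funnel: Bystander: grey plastic funnel standing mouth down, 100 mm across, 100 mm high; origin under its centre.
- scraper: Bystander: black silicone scraper lying flat, about 215 mm long (x from -70 to 145 mm), 75 mm wide.
- wiper: Bystander: black wiper arm lying flat, 415 mm long (y), 32 mm wide, 20 mm high; origin under its middle.
Mind the look-alikes: they are no part of the job. What is shaped like the part that bears pack2_mid but blue or orange is not meant.

How it is judged:
By the outcome, as a careful person would: the job done as asked, in the order asked, and still so for the second after the job is handed in, with the robot touching nothing.
Of pack0, pack1, pack2 only 2 to 3 are there at a start; the rules pass over those that are not, and their reading is None.
At some moment in a run one of pack0, pack1, pack2 may be knocked a few centimetres aside while the robot is not near it.
It also fails if it takes over 210 s, if anything falls off the work surface, if the arm or the gripper's body presses on something with over 40 N, if the wrist force passes 120 N, or if a joint passes its speed limit or range.

ROBOT

A 6-joint arm with a two-finger parallel gripper is mounted at the origin on the work surface. World frame = base frame: x ahead of the robot, y to its left, z up, the work surface at z = 0. Lengths are in m, angles in rad, forces in N, time in s.
With the tool pointing down it reaches from about 0.35 to 0.875 m from the base axis. Payload 4.2 kg.
Tool frame: the origin (TCP) lies midway between the tips of the shut fingers; the grasp point (between the pads) lies 19 mm behind it; x points along the fingers, z is the direction in which the jaws open and shut, and the axes are right-handed (so a half turn about x gives the same grasp; the last joint's range is limited). The gripper opens to 87 mm and grips with 3 to 60 N. Pads are 19 mm wide; open, the fingers measure 117 mm over their backs; the gripper's body (75 mm by 190 mm) begins 51 mm behind the grasp point.
Start: joints at [1.376, 0.385, 0.008, 0, -1.194, -0.259], TCP at [0.274, 0.562, 0.223] pointing down, gripper open.
Joint ranges: [-3.14, 3.14], [-1.21, 2.06], [-1.07, 1.41], [-3.16, 2.05], [-2.99, -0.16], [-3.1, 3.1]. Speed limits (rad/s): [2.79, 2.79, 3.14, 3.14, 3.14, 3.14].

INTERFACE

Orientations are given as a unit quaternion [w, x, y, z].
In Python, from bench import status, vision, workorder gives the robot as it stands.
- The arm moves only by the tool move_arm, never from a script. Its argument "steps" is a list of rows, each an object with "turn": the turn, a rotation vector about the tool's x, y, z in rad, a list of three; "travel": the shift along the tool's x, y, z in mm, a list of three; "gripper": the closure, from 0 (fully open) to 1 (shut). In form: [{"turn": [wx, wy, wz], "travel": [tx, ty, tz], "gripper": gripper}, ...]. A call has exactly 5 rows; each row shifts and turns the pose as measured when the row begins, along the tool's axes as they then stand; what a row does not reach is not made up. A row lasts 1/12 s, in which the tool goes at most 41.7 mm and 7.16 degrees, less where a joint would pass 70% of its speed; a pose out of reach is approached as far as the arm can. A call is refused whole if a number of a shift passes 41.7 or a number of a turn 0.125, either way. A call with a gripper value outside its range is refused whole. The fingers move at their own pace and stop on an object; the grip force is fixed at half the most. Time passes only in rows, so rows that do not move let the fingers close, or fill a call up. It gives the time, the measured TCP pose, the force and the opening at its end, in the units of the state.
- status.read_state(): the state, without advancing time (a new reading comes with each control period).
- vision.camera(name): name is "scene" or "top"; returns a dict with "pixels" (420x560x3 uint8, red, green, blue), "z_map" (420x560 float32, m along the optical axis (not along the pixel's ray), 0 where there is no reading), "camera_matrix" (3x3 intrinsics, pixels), "R" (3x3) and "t" (3): a world point X has camera coordinates R X + t. Camera axes: x right, y down, z forward; pixel columns grow to the right and rows downward; lengths in m; the calibration is good to about 2 mm. A picture is of the moment at which its call begins.
- workorder.finish_job(): hands the job in, once; it reports no verdict.
The state is a dict: "time_s": time; "q": joint angles; "dq": joint speeds; "effort": joint torques, N m; "eef_pos": TCP position; "tcp_rot": TCP orientation; "force": force on the tool from outside, world axes, zero at the start; "moment": the same for the moment, N m; "opening": opening from 0.0 (shut) to 1.0 (fully open).
Only numpy, scipy, OpenCV 4.12 (cv2) and the standard library are available. Lean on these libraries where they do the work, as an engineer would, in place of code of your own. Each camera call takes 0.05 s, during which the arm holds its last target.

## Working session

There is one attempt and no reset: what is moved stays moved. The work goes in short steps, Python scripts to look and compute and a tool call to move; the robot and the scene stay as the last step left them, time stands still between calls to the robot, and variables do not carry over. Pictures are saved under pics/ and viewed, and the job is handed in when it is done.

Besides the shell and the picture viewer there is one more tool, called after "Call:" by a JSON object that holds its "method" and its "body". move_arm: Moves the arm, as the interface text tells. Its arguments: {"type":"object","properties":{"steps":{"type":"array"}},"required":["steps"]}

```bash
ls -la; mkdir -p pics; cat > h.py <<'E'
import numpy as np, cv2
from bench import status, vision, workorder
from scipy.spatial.transform import Rotation as Ro
def snap(name,fn,crop=None,scale=1):
    c=vision.camera(name); im=c["pixels"][:,:,::-1].copy()
    np.savez('pics/'+fn+'.npz',**{k:np.asarray(v) for k,v in c.items()})
    if crop: u0,v0,u1,v1=crop; im=im[v0:v1,u0:u1]
    im=cv2.resize(im,None,fx=scale,fy=scale,interpolation=cv2.INTER_CUBIC)
    cv2.imwrite('pics/'+fn+'.png',im); return c
def ld(fn): return dict(np.load('pics/'+fn+'.npz'))
def cropf(fn,out,crop,scale):
    c=ld(fn); im=c["pixels"][:,:,::-1]; u0,v0,u1,v1=crop
    cv2.imwrite('pics/'+out+'.png',cv2.resize(im[v0:v1,u0:u1],None,fx=scale,fy=scale,interpolation=cv2.INTER_CUBIC))
def px(c,u,v,z=None):
    """world point of pixel; z: intersect plane z; else depth"""
    K=c["camera_matrix"];d=np.linalg.inv(K)@[u,v,1.]
    R=c["R"];t=c["t"]
    o=-R.T@t; r=R.T@d
    if z is None: return o+r*c["z_map"][int(round(v)),int(round(u))]
    return o+r*(z-o[2])/r[2]
def cloud(c):
    K=c["camera_matrix"];Z=c["z_map"];v,u=np.mgrid[0:Z.shape[0],0:Z.shape[1]]
    P=np.stack([(u-K[0,2])/K[0,0]*Z,(v-K[1,2])/K[1,1]*Z,Z],-1)
    W=(P-c["t"])@c["R"]; W[Z==0]=np.nan; return W
def proj(c,X):
    p=c["camera_matrix"]@(c["R"]@np.asarray(X)+c["t"]); return p[:2]/p[2]
def st():
    s=status.read_state(); R=Ro.from_quat(np.roll(s["tcp_rot"],-1)).as_matrix()
    return s,np.array(s["eef_pos"]),R
E
python3 - <<'E'
from h import *
a=snap("scene","s0");b=snap("top","t0")
s,p,R=st();print(s);print(R.round(3))
for c in(a,b):print(-c["R"].T@c["t"],c["R"].round(2).tolist(),c["camera_matrix"][0,0])
E
```

```text
total 12
drwxr-xr-x  3 agent agent 4096 Dec  7 14:23 .
drwxr-xr-x 23 root  root  4096 Dec  7 14:23 ..
drwxr-xr-x  2 agent agent 4096 Dec  7 14:23 pics
{'time_s': 0.1, 'q': array([ 1.37561721e+00,  3.85485852e-01,  6.79563249e-03, -4.25180969e-04,
       -1.19402171e+00, -2.58647495e-01]), 'dq': array([ 0.00014388, -0.00181265,  0.00338543,  0.00137569,  0.00029996,
        0.00088284]), 'effort': array([-7.61090123e-04, -3.91687846e+01,  1.87937897e+01,  4.23188835e+00,
        1.35058147e-02, -7.20020216e-05]), 'eef_pos': array([0.27373204, 0.5612797 , 0.22157969]), 'tcp_rot': array([-0.37504825, -0.59913198, -0.37425177,  0.60026268]), 'force': array([ 0.47636318, -0.47856398,  0.99530392]), 'moment': array([ 0.0210217 , -0.02401583, -0.00581296]), 'opening': 0.9979767925422262}
[[-0.001  0.899 -0.439]
 [-0.002 -0.439 -0.899]
 [-1.     0.     0.002]]
[1.02986709 0.48549537 1.10218777] [[-0.71, 0.7, -0.01], [0.59, 0.58, -0.56], [-0.39, -0.4, -0.83]] 488.2565301644929
[ 0.37958084 -0.04312764  1.42124856] [[0.03, -1.0, 0.0], [-0.99, -0.03, -0.12], [0.12, 0.0, -0.99]] 491.4825067312884
```

View pics/s0.png

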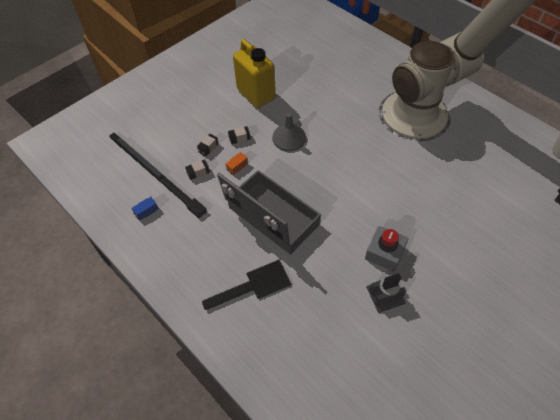

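View pics/t0.png

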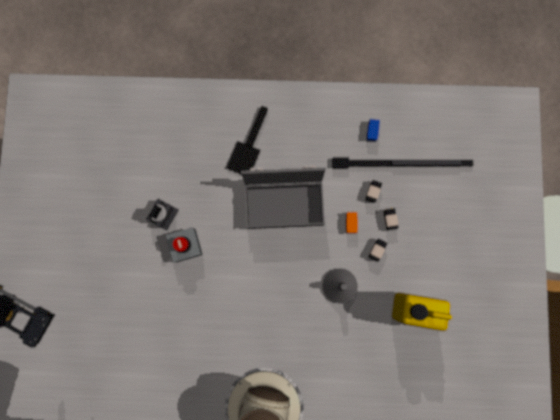

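The three packs are at top-view (373,191), (391,219) and (377,250). The unit is at (285,205), the stop at (182,244) and the key rack at (161,213). The blue and orange blocks are decoys. I'll zoom in next.

```bash
python3 - <<'E'
from h import *
cropf("t0","t0a",(230,150,330,240),7)
cropf("t0","t0b",(130,190,220,270),8)
cropf("t0","t0c",(330,165,420,275),5)
cropf("s0","s0a",(350,220,420,320),6)
E
```

```text
(no output)
```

View pics/t0a.png

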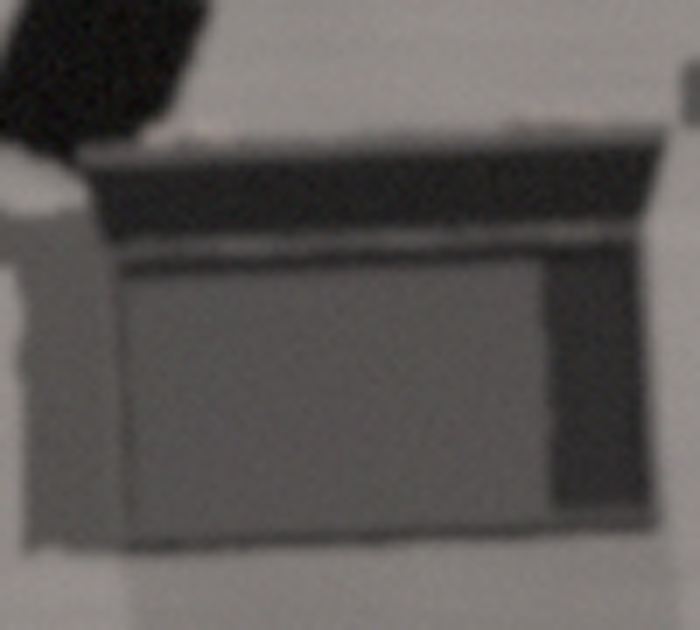

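View pics/t0b.png

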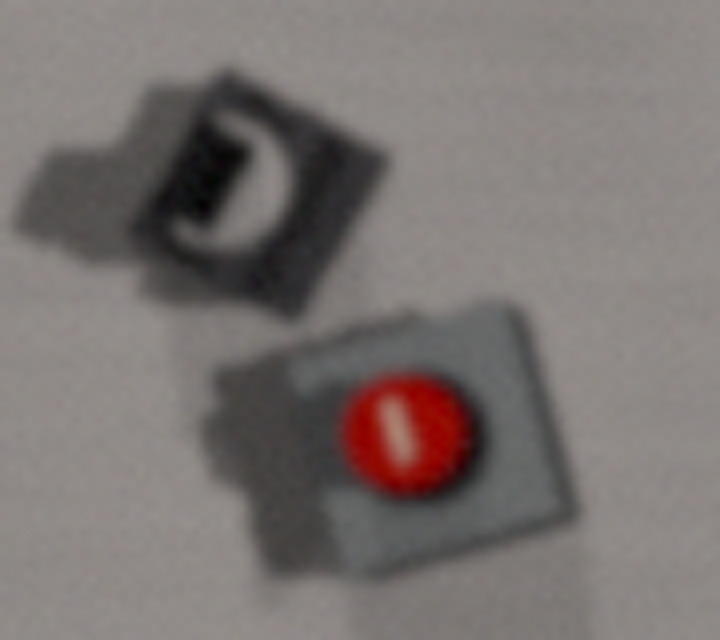

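View pics/t0c.png

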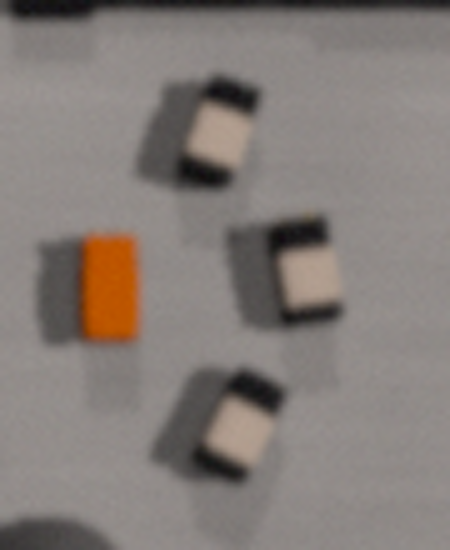

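View pics/s0a.png

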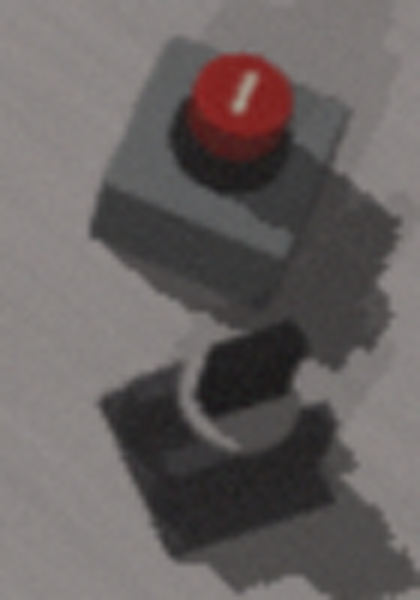

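```bash
cat >> h.py <<'E'
def rect(W,m):
    P=W[m][:,:2].astype(np.float32); P=P[np.isfinite(P).all(1)]
    (cx,cy),(w,h),a=cv2.minAreaRect(P*1000); 
    if w<h: w,h=h,w; a+=90
    return np.array([cx,cy,w,h,(a+90)%180-90]).round(1)
def blobs(c,zlo,zhi,box=None,minn=15,col=None):
    W=cloud(c); m=(W[...,2]>zlo)&(W[...,2]<zhi)
    if col is not None: m&=col
    if box: m&=(W[...,0]>box[0])&(W[...,0]<box[1])&(W[...,1]>box[2])&(W[...,1]<box[3])
    n,L,S,C=cv2.connectedComponentsWithStats(m.astype(np.uint8))
    for i in range(1,n):
        if S[i,4]>=minn:
            mm=L==i; print(C[i].round(1),S[i,4],'rect mm,deg',rect(W,mm),'med',(np.nanmedian(W[mm],0)*1000).round(1))
E
python3 - <<'E'
from h import *
for f in("t0","s0"):
    c=ld(f);print(f)
    print('packs');blobs(c,.022,.04,(.3,.8,-.5,-.1))
    print('stop');blobs(c,.08,.1,(.3,.7,.1,.4)); print('rack/h');blobs(c,.042,.056,(.3,.7,.1,.4));print('keytop');blobs(c,.09,.11,(.3,.7,.1,.4))
    W=cloud(c)
    print('unit rim');blobs(c,.043,.056,(.4,.8,-.25,.1))
    print('hatch');blobs(c,.06,.2,(.4,.8,-.25,.1)); print('floor',blobs(c,.002,.012,(.42,.6,-.2,.1),300))
E
```

```text
t0
packs
[372.6 133.5] 116 rect mm,deg [ 784.4 -292.6   33.4   30.1   -6.6] med [ 783.7 -292.4   30.4]
[343.2 164. ] 15 rect mm,deg [ 693.4 -208.3   17.5   14.6   89.9] med [ 692.  -208.6   23.6]
[373.6 190.2] 226 rect mm,deg [ 617.  -296.8   60.8   30.7  -19.2] med [ 616.5 -296.9   29.7]
[391.1 218.3] 233 rect mm,deg [ 537.6 -347.1   60.4   32.7    9.5] med [ 536.9 -346.3   30. ]
[351.7 222. ] 229 rect mm,deg [ 524.8 -234.4   60.4   30.9    1.6] med [ 523.2 -235.1   29.7]
[377.9 249.1] 236 rect mm,deg [ 447.9 -309.5   60.    30.7  -27.1] med [ 448.4 -309.4   29.4]
[339.5 285. ] 360 rect mm,deg [ 345.5 -202.9   81.6   80.6   65.9] med [ 346.  -199.7   30. ]
[395.1 296.4] 16 rect mm,deg [ 316.5 -357.5   29.     3.5  -16.1] med [ 317.5 -357.    27.3]
stop
[154.3 210.7] 69 rect mm,deg [533.1 313.4  35.3  14.4 -24.7] med [533.2 311.3  96.8]
[179.6 243.2] 170 rect mm,deg [447.4 238.9  38.8  36.8   7.3] med [447.  238.7  90.3]
rack/h
[158.2 201.6] 34 rect mm,deg [563.3 310.8  21.5  16.4  65. ] med [564.4 314.9  50.3]
[162.5 214.2] 125 rect mm,deg [531.  302.1  68.9  24.8 -29.9] med [529.  
[... 1807 characters left out ...]
 [531.8 314.3  35.6  14.9 -27.2] med [534.5 316.9  95.3]
rack/h
[386.5 246.9] 662 rect mm,deg [443.9 240.1  85.7  79.9  18.4] med [459.3 249.4  50.8]
[386.9 290.6] 250 rect mm,deg [533.5 312.8  69.9  46.  -26.6] med [546.1 320.3  51.1]
keytop
[390.7 235.4] 120 rect mm,deg [444.7 241.4  37.9  33.7   2.6] med [444.1 242.1  91.7]
[392.3 278.2] 108 rect mm,deg [532.3 314.4  34.8  15.5 -27.2] med [534.9 314.3  98.8]
unit rim
[287.1 201.6] 421 rect mm,deg [562.4 -40.3 224.  121.8 -86. ] med [512.5 -13.1  49.4]
hatch
[254.4 209. ] 1487 rect mm,deg [640.2 -34.4 221.1  24.5 -84.8] med [637.6 -25.9 139.1]
[280.7 208.3] 1262 rect mm,deg [551.2 -50.1 197.2  91.1 -86.6] med [535.6 -38.1   6.2]
floor None
```

```bash
cat >> h.py <<'E'
def plan(xyz_mm,jaw=None,step=40,minrows=0,tilt=True):
    """rows to reach TCP xyz (mm), jaw axis at angle deg (mod 180), tool down"""
    s,p,R=st(); p=p*1000; t=np.array(xyz_mm,float)
    cur=np.degrees(np.arctan2(R[1,2],R[0,2]))
    if jaw is None: J=cur
    else: J=cur+((jaw-cur+90)%180-90)
    z=np.array([np.cos(np.radians(J)),np.sin(np.radians(J)),0]); x=np.array([0,0,-1.]); Rt=np.stack([x,np.cross(z,x),z],1)
    rv=Ro.from_matrix(R.T@Rt).as_rotvec()
    n=max(int(np.ceil(np.linalg.norm(t-p)/step)),int(np.ceil(np.linalg.norm(rv)/.115)),minrows,1)
    n=int(np.ceil(n/5)*5)
    print('t=%.2f'%s["time_s"],'pos',p.round(1),'jaw %.1f->%.1f'%(cur,J),'F',np.round(s["force"],1),'open %.3f'%s["opening"],'q',np.round(s["q"],2),'dist %.1f'%np.linalg.norm(t-p))
    d=(t-p)/n; Rc=R
    for i in range(n):
        print('  turn',(rv/n).round(3).tolist(),'travel',(Rc.T@d).round(1).tolist())
        Rc=Rc@Ro.from_rotvec(rv/n).as_matrix()
        if np.linalg.norm(rv)<.01 and i==0: print('  x%d'%n); break
E
python3 -c "
from h import *
plan((446.5,240,130))"
```

```text
t=0.10 pos [273.7 561.3 221.6] jaw -116.0->-116.0 F [ 0.5 -0.5  1. ] open 0.998 q [ 1.38  0.39  0.01 -0.   -1.19 -0.26] dist 376.1
  turn [0.0, 0.0, -0.0] travel [9.2, 29.6, 21.3]
  x10
```

Call:
{"method": "move_arm", "body": {"steps": [{"turn":[0,0,0],"travel":[9,29.5,21.5],"gripper":1},{"turn":[0,0,0],"travel":[9,29.5,21.5],"gripper":1},{"turn":[0,0,0],"travel":[9,29.5,21.5],"gripper":1},{"turn":[0,0,0],"travel":[9,29.5,21.5],"gripper":1},{"turn":[0,0,0],"travel":[9,29.5,21.5],"gripper":1}]}}

```text
time_s: 0.52
eef_pos: [0.359, 0.401, 0.1732]
tcp_rot: [0.378, 0.598, 0.378, -0.598]
force: [1.1, -0.2, -0.5]
opening: 0.707
```

Call:
{"method": "move_arm", "body": {"steps": [{"turn":[0,0,0],"travel":[9,29.5,21.5],"gripper":1},{"turn":[0,0,0],"travel":[9,29.5,21.5],"gripper":1},{"turn":[0,0,0],"travel":[9,29.5,21.5],"gripper":1},{"turn":[0,0,0],"travel":[9,29.5,21.5],"gripper":1},{"turn":[0,0,0],"travel":[9,29.5,21.5],"gripper":1}]}}

```text
time_s: 0.93
eef_pos: [0.4474, 0.2313, 0.125]
tcp_rot: [-0.379, -0.596, -0.379, 0.598]
force: [0.7, 0.7, 0.2]
opening: 0.327
```

```bash
python3 -c "
from h import *
plan((446.5,240,93))"
```

```text
t=0.93 pos [447.4 231.3 125. ] jaw -115.2->-115.2 F [0.7 0.7 0.2] open 0.327 q [ 0.8   0.28 -0.42 -0.   -0.87  0.33] dist 33.2
  turn [-0.0, 0.0, 0.0] travel [6.4, -0.9, -1.5]
  x5
```

Call:
{"method": "move_arm", "body": {"steps": [{"turn":[0,0,0],"travel":[2,-3,-5],"gripper":1},{"turn":[0,0,0],"travel":[2,-1,-2],"gripper":1},{"turn":[0,0,0],"travel":[4,0,0],"gripper":1},{"turn":[0,0,0],"travel":[4,0,0],"gripper":1},{"turn":[0,0,0],"travel":[4,0,0],"gripper":1}]}}

```text
time_s: 1.35
eef_pos: [0.447, 0.2325, 0.1055]
tcp_rot: [-0.376, -0.596, -0.375, 0.602]
force: [-0.3, 0.6, -0.1]
opening: 0.018
```

```bash
python3 -c "
from h import *
plan((446.5,240,93))"
```

```text
t=1.35 pos [447.  232.5 105.5] jaw -115.8->-115.8 F [-0.3  0.6 -0.1] open 0.018 q [ 0.8   0.31 -0.44 -0.   -0.83  0.32] dist 14.6
  turn [-0.0, 0.002, 0.001] travel [2.5, -0.7, -1.3]
  x5
```

Call:
{"method": "move_arm", "body": {"steps": [{"turn":[0,0,0],"travel":[3,-2,-4],"gripper":1},{"turn":[0,0,0],"travel":[3,-1,-3],"gripper":1},{"turn":[0,0,0],"travel":[3,0,0],"gripper":1},{"turn":[0,0,0],"travel":[2,0,0],"gripper":1},{"turn":[0,0,0],"travel":[0,0,0],"gripper":1}]}}

```text
time_s: 1.77
eef_pos: [0.4457, 0.2443, 0.0925]
tcp_rot: [-0.378, -0.594, -0.377, 0.601]
force: [-0.6, 0.1, 0.3]
opening: 0.007
```

```bash
python3 -c "
from h import *
plan((446.5,240,80))"
```

```text
t=1.77 pos [445.7 244.3  92.5] jaw -115.4->-115.4 F [-0.6  0.1  0.3] open 0.007 q [ 0.82  0.33 -0.44 -0.   -0.8   0.31] dist 13.2
  turn [-0.0, 0.002, 0.001] travel [2.5, 0.5, 0.7]
  x5
```

Call:
{"method": "move_arm", "body": {"steps": [{"turn":[0,0,0],"travel":[3,1,1],"gripper":1},{"turn":[0,0,0],"travel":[4,0,1],"gripper":1},{"turn":[0,0,0],"travel":[4,0,0],"gripper":1},{"turn":[0,0,0],"travel":[4,0,0],"gripper":1},{"turn":[0,0,0],"travel":[3,0,0],"gripper":1}]}}

```text
time_s: 2.18
eef_pos: [0.4489, 0.2444, 0.0797]
tcp_rot: [-0.38, -0.597, -0.378, 0.597]
force: [-10.0, -2.6, 33.2]
opening: 0.004
```

Call:
{"method": "move_arm", "body": {"steps": [{"turn":[0,0,0],"travel":[-10,0,0],"gripper":1},{"turn":[0,0,0],"travel":[-25,0,0],"gripper":0.6},{"turn":[0,0,0],"travel":[-40,0,0],"gripper":0.3},{"turn":[0,0,0],"travel":[-40,0,0],"gripper":0},{"turn":[0,0,0],"travel":[-20,0,0],"gripper":0}]}}

```text
time_s: 2.6
eef_pos: [0.4462, 0.241, 0.2139]
tcp_rot: [-0.38, -0.592, -0.377, 0.603]
force: [1.6, 1.0, 0.0]
opening: 0.225
```

```bash
python3 - <<'E'
from h import *
c=snap("scene","s1")
blobs(c,.07,.1,(.3,.7,.1,.4))
c=snap("top","t1")
print('packs');blobs(c,.022,.04,(.3,.7,-.5,-.2))
plan((536.5,-346,130),99.5)
E
```

```text
[389.4 238.2] 223 rect mm,deg [445.8 240.9  39.4  37.7  67.9] med [447.9 241.9  82.9]
[391.4 280.7] 137 rect mm,deg [532.1 313.7  35.6  16.6 -23.4] med [536.3 315.6  93.8]
packs
[373.6 190.3] 223 rect mm,deg [ 616.8 -296.7   60.8   30.3  -19.9] med [ 616.7 -296.    30.2]
[391.  218.2] 229 rect mm,deg [ 537.2 -346.4   60.3   31.9    8.2] med [ 537.4 -346.3   29.9]
[351.6 222.1] 228 rect mm,deg [ 5.233e+02 -2.343e+02  5.780e+01  3.120e+01  3.000e-01] med [ 522.8 -234.7   30. ]
[377.9 249.2] 238 rect mm,deg [ 448.5 -309.5   60.7   31.   -27.3] med [ 448.3 -309.2   29.6]
[347.1 285.3] 194 rect mm,deg [ 3.438e+02 -2.221e+02  8.090e+01  4.290e+01  1.000e-01] med [ 346.  -224.9   30.6]
[395.3 296.6] 19 rect mm,deg [ 316.8 -357.7   29.8    4.8  -17.9] med [ 316.5 -356.2   34.9]
t=2.70 pos [446.8 241.7 213.9] jaw -115.3->-80.5 F [-0.  -0.  -0.4] open 0.314 q [ 0.82  0.2  -0.28  0.   -1.11  0.31] dist 600.4
  turn [-0.03, 0.001, 0.0] travel [4.4, 16.6, 24.6]
  turn [-0.03, 0.001, 0.0] travel [4.4, 15.9, 25.1]
  turn [-0.03, 0.001, 0.0] travel [4.4, 15.1, 25.6]
  turn [-0.03, 0.001, 0.0] travel [4.4, 14.3, 26.0]
  turn [-0.03, 0.001, 0.0] travel [4.4, 13.5, 26.4]
  turn [-0.03, 0.001, 0.0] travel [4.4, 12.7, 26.8]
  turn [-0.03, 0.001, 0.0] travel [4.4, 11.9, 27.2]
  turn [-0.03, 0.001, 0.0] travel [4.4, 11.1, 27.6]
  turn [-0.03, 0.001, 0.0] travel [4.4, 10.2, 27.9]
  turn [-0.03, 0.001, 0.0] travel [4.4, 9.4, 28.2]
  turn [-0.03, 0.001, 0.0] travel [4.3, 8.5, 28.5]
  turn [-0.03, 0.001, 0.0] travel [4.3, 7.6, 28.7]
  turn [-0.03, 0.001, 0.0] travel [4.3, 6.8, 28.9]
  turn [-0.03, 0.001, 0.0] travel [4.3, 5.9, 29.1]
  turn [-0.03, 0.001, 0.0] travel [4.3, 5.0, 29.3]
  turn [-0.03, 0.001, 0.0] travel [4.3, 4.1, 29.4]
  turn [-0.03, 0.001, 0.0] travel [4.3, 3.2, 29.5]
  turn [-0.03, 0.001, 0.0] travel [4.2, 2.3, 29.6]
  turn [-0.03, 0.001, 0.0] travel [4.2, 1.4, 29.7]
  turn [-0.03, 0.001, 0.0] travel [4.2, 0.5, 29.7]
```

Call:
{"method": "move_arm", "body": {"steps": [{"turn":[0,0,0],"travel":[4,16.5,35],"gripper":0},{"turn":[0,0,0],"travel":[4,16.5,35],"gripper":0},{"turn":[0,0,0],"travel":[4,16.5,35],"gripper":0},{"turn":[0,0,0],"travel":[4,16.5,35],"gripper":0},{"turn":[0,0,0],"travel":[4,16.5,35],"gripper":0}]}}

```text
time_s: 3.12
eef_pos: [0.4458, 0.0471, 0.1908]
tcp_rot: [-0.382, -0.591, -0.381, 0.6]
force: [1.3, -1.4, 0.4]
opening: 0.695
```

Call:
{"method": "move_arm", "body": {"steps": [{"turn":[0,0,0],"travel":[4,16.5,35],"gripper":0},{"turn":[0,0,0],"travel":[4,16.5,35],"gripper":0},{"turn":[0,0,0],"travel":[4,16.5,35],"gripper":0},{"turn":[0,0,0],"travel":[4,16.5,35],"gripper":0},{"turn":[0,0,0],"travel":[4,16.5,35],"gripper":0}]}}

```text
time_s: 3.53
eef_pos: [0.4407, -0.1562, 0.1651]
tcp_rot: [-0.38, -0.588, -0.383, 0.603]
force: [1.4, -0.2, 0.6]
opening: 0.988
```

```bash
python3 -c "
from h import *
plan((448.5,-309.5,80),62.7)"
```

```text
t=3.53 pos [ 440.7 -156.2  165.1] jaw -114.7->-117.3 F [ 1.4 -0.2  0.6] open 0.988 q [ 0.01  0.18 -0.44  0.01 -0.97  1.12] dist 175.5
  turn [0.009, 0.003, 0.003] travel [17.2, 14.5, 26.9]
  turn [0.009, 0.003, 0.003] travel [17.2, 14.7, 26.9]
  turn [0.009, 0.003, 0.003] travel [17.1, 14.9, 26.8]
  turn [0.009, 0.003, 0.003] travel [17.1, 15.1, 26.7]
  turn [0.009, 0.003, 0.003] travel [17.1, 15.3, 26.6]
```

Call:
{"method": "move_arm", "body": {"steps": [{"turn":[0.01,0,0],"travel":[16,16,28],"gripper":0},{"turn":[0.01,0,0],"travel":[16,16,28],"gripper":0},{"turn":[0.01,0,0],"travel":[17,15,26],"gripper":0},{"turn":[0.01,0,0],"travel":[16,13,24],"gripper":0},{"turn":[0,0,0],"travel":[10,4,8],"gripper":0}]}}

```text
time_s: 3.95
eef_pos: [0.4425, -0.2982, 0.0825]
tcp_rot: [-0.363, -0.597, -0.369, 0.613]
force: [0.7, -0.3, -0.5]
opening: 1.001
```

```bash
python3 -c "
from h import *
plan((448.5,-309.5,60),62.7)"
```

```text
t=3.95 pos [ 442.5 -298.2   82.5] jaw -117.6->-117.3 F [ 0.7 -0.3 -0.5] open 1.001 q [-0.28  0.39 -0.39  0.02 -0.81  1.36] dist 25.9
  turn [-0.001, 0.003, 0.004] travel [4.5, 2.2, 1.4]
  turn [-0.001, 0.003, 0.004] travel [4.5, 2.2, 1.4]
  turn [-0.001, 0.003, 0.004] travel [4.5, 2.2, 1.4]
  turn [-0.001, 0.003, 0.004] travel [4.5, 2.1, 1.4]
  turn [-0.001, 0.003, 0.004] travel [4.5, 2.1, 1.4]
```

Call:
{"method": "move_arm", "body": {"steps": [{"turn":[0,0.005,0.005],"travel":[4,5,3],"gripper":0},{"turn":[0,0.005,0.005],"travel":[8,4,3],"gripper":0},{"turn":[0,0.005,0.005],"travel":[14,2,1],"gripper":0},{"turn":[0,0,0.005],"travel":[14,0,0],"gripper":0},{"turn":[0,0,0],"travel":[8,0,0],"gripper":0}]}}

```text
time_s: 4.37
eef_pos: [0.4466, -0.3096, 0.0281]
tcp_rot: [-0.364, -0.605, -0.367, 0.605]
force: [0.6, -0.4, 0.0]
opening: 1.001
```

```bash
python3 -c "
from h import *
plan((448.5,-309.5,8),62.7)"
```

```text
t=4.37 pos [ 446.6 -309.6   28.1] jaw -117.7->-117.3 F [ 0.6 -0.4  0. ] open 1.001 q [-0.31  0.47 -0.42 -0.   -0.68  1.4 ] dist 20.2
  turn [-0.002, -0.0, 0.001] travel [4.0, 0.3, -0.2]
  x5
```

Call:
{"method": "move_arm", "body": {"steps": [{"turn":[0,0,0],"travel":[8,1,0],"gripper":0},{"turn":[0,0,0],"travel":[8,0,0],"gripper":0},{"turn":[0,0,0],"travel":[3,0,0],"gripper":0.3},{"turn":[0,0,0],"travel":[0,0,0],"gripper":0.9},{"turn":[0,0,0],"travel":[0,0,0],"gripper":0.9}]}}

```text
time_s: 4.78
eef_pos: [0.4483, -0.3071, 0.007]
tcp_rot: [-0.366, -0.604, -0.369, 0.605]
force: [0.5, -1.0, -0.3]
opening: 0.852
```

Call:
{"method": "move_arm", "body": {"steps": [{"turn":[0,0,0],"travel":[0,0,0],"gripper":0.9},{"turn":[0,0,0],"travel":[0,0,0],"gripper":0.9},{"turn":[0,0,0],"travel":[0,0,0],"gripper":0.9},{"turn":[0,0,0],"travel":[0,0,0],"gripper":0.9},{"turn":[0,0,0],"travel":[0,0,0],"gripper":0.9}]}}

```text
time_s: 5.2
eef_pos: [0.45, -0.3074, 0.0092]
tcp_rot: [0.367, 0.605, 0.368, -0.603]
force: [-0.5, 0.3, 0.3]
opening: 0.478
```

Call:
{"method": "move_arm", "body": {"steps": [{"turn":[0,0,0],"travel":[0,0,0],"gripper":0.9},{"turn":[0,0,0],"travel":[-20,0,0],"gripper":0.9},{"turn":[0,0,0],"travel":[-35,0,0],"gripper":0.9},{"turn":[0,0,0],"travel":[-40,0,0],"gripper":0.9},{"turn":[0,0,0],"travel":[-10,0,0],"gripper":0.9}]}}

```text
time_s: 5.62
eef_pos: [0.4458, -0.3066, 0.113]
tcp_rot: [-0.363, -0.602, -0.371, 0.607]
force: [0.9, 0.3, -0.9]
opening: 0.343
```

```bash
python3 - <<'E'
from h import *
# unit pose refine from t0: hinge side/ rim
c=ld("t0"); W=cloud(c)
y=np.radians(4.2)
for yaw in (3.4,3.8,4.2,4.6):
    a=np.radians(yaw);ex=np.array([np.cos(a),np.sin(a)]);ey=np.array([-ex[1],ex[0]])
    for f in("t0","s0","t1","s1"):
        W=cloud(ld(f)); m=(abs(W[...,2]-.05)<.004)&(W[...,0]>.42)&(W[...,0]<.7)&(W[...,1]>-.25)&(W[...,1]<.12)
        P=W[m][:,:2]*1000; u=P@ex; v=P@ey
        print(yaw,f,[np.percentile(u,q).round(1) for q in (1,99)],[np.percentile(v,q).round(1) for q in (.5,1,99,99.5)])
plan((565,-105,130),94.2)
snap("top","t2",(200,130,420,290),3)
E
```

```text
3.4 t0 [np.float64(502.9), np.float64(624.2)] [np.float64(-183.7), np.float64(-183.4), np.float64(35.8), np.float64(35.9)]
3.4 s0 [np.float64(498.6), np.float64(628.3)] [np.float64(-184.1), np.float64(-184.0), np.float64(37.4), np.float64(37.5)]
3.4 t1 [np.float64(502.8), np.float64(624.5)] [np.float64(-183.5), np.float64(-183.4), np.float64(35.6), np.float64(35.7)]
3.4 s1 [np.float64(498.7), np.float64(628.5)] [np.float64(-183.8), np.float64(-183.5), np.float64(37.8), np.float64(38.0)]
3.8 t0 [np.float64(502.8), np.float64(623.6)] [np.float64(-187.6), np.float64(-187.5), np.float64(31.9), np.float64(32.1)]
3.8 s0 [np.float64(498.5), np.float64(627.4)] [np.float64(-187.8), np.float64(-187.7), np.float64(33.5), np.float64(33.8)]
3.8 t1 [np.float64(502.5), np.float64(623.8)] [np.float64(-187.6), np.float64(-187.4), np.float64(31.6), np.float64(31.7)]
3.8 s1 [np.float64(498.5), np.float64(627.8)] [np.float64(-187.6), np.float64(-187.2), np.float64(33.7), np.float64(33.9)]
4.2 t0 [np.float64(502.1), np.float64(623.2)] [np.float64(-191.7), np.float64(-191.3), np.float64(28.0), np.float64(
[... 853 characters left out ...]
float64(25.8)]
t=5.62 pos [ 445.8 -306.6  113. ] jaw -117.5->-85.8 F [ 0.9  0.3 -0.9] open 0.343 q [-0.3   0.36 -0.34 -0.   -0.89  1.4 ] dist 234.8
  turn [-0.055, -0.0, 0.001] travel [-1.7, 1.2, -23.4]
  turn [-0.055, -0.0, 0.001] travel [-1.7, 2.5, -23.3]
  turn [-0.055, -0.0, 0.001] travel [-1.7, 3.8, -23.1]
  turn [-0.055, -0.0, 0.001] travel [-1.7, 5.1, -22.9]
  turn [-0.055, -0.0, 0.001] travel [-1.7, 6.4, -22.5]
  turn [-0.055, -0.0, 0.001] travel [-1.7, 7.6, -22.2]
  turn [-0.055, -0.0, 0.001] travel [-1.7, 8.8, -21.7]
  turn [-0.055, -0.0, 0.001] travel [-1.7, 10.0, -21.2]
  turn [-0.055, -0.0, 0.001] travel [-1.7, 11.2, -20.6]
  turn [-0.055, -0.0, 0.001] travel [-1.7, 12.3, -19.9]
```

View pics/t2.png

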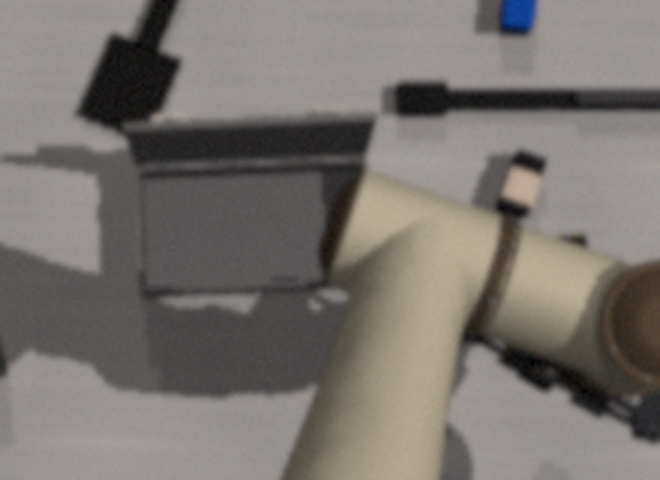

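Call:
{"method": "move_arm", "body": {"steps": [{"turn":[-0.06,0,0],"travel":[-2,1,-23],"gripper":0.9},{"turn":[-0.06,0,0],"travel":[-2,2.5,-23],"gripper":0.9},{"turn":[-0.06,0,0],"travel":[-2,4,-23],"gripper":0.9},{"turn":[-0.06,0,0],"travel":[-2,5,-23],"gripper":0.9},{"turn":[-0.06,0,0],"travel":[-2,6.5,-22.5],"gripper":0.9}]}}

```text
time_s: 6.08
eef_pos: [0.5002, -0.2041, 0.1195]
tcp_rot: [-0.446, -0.541, -0.46, 0.545]
force: [-0.1, -0.8, -1.8]
opening: 0.342
```

Call:
{"method": "move_arm", "body": {"steps": [{"turn":[-0.06,0,0],"travel":[-2,7.5,-22],"gripper":0.9},{"turn":[-0.06,0,0],"travel":[-2,9,-22],"gripper":0.9},{"turn":[-0.06,0,0],"travel":[-2,10,-21],"gripper":0.9},{"turn":[-0.04,0,0],"travel":[-2,11,-21],"gripper":0.9},{"turn":[-0.02,0,0],"travel":[-2,12,-20],"gripper":0.9}]}}

```text
time_s: 6.5
eef_pos: [0.5531, -0.0949, 0.1222]
tcp_rot: [0.506, 0.478, 0.529, -0.485]
force: [-0.0, -0.5, -1.9]
opening: 0.341
```

```bash
python3 -c "
from h import *
plan((565,-102,90),94.2)"
```

```text
t=6.50 pos [553.1 -94.9 122.2] jaw -85.9->-85.8 F [-0.  -0.5 -1.9] open 0.341 q [ 0.11  0.39 -0.26 -0.02 -0.96  1.55] dist 35.0
  turn [-0.0, -0.003, 0.006] travel [6.3, 2.5, 1.7]
  turn [-0.0, -0.003, 0.006] travel [6.4, 2.4, 1.7]
  turn [-0.0, -0.003, 0.006] travel [6.4, 2.4, 1.6]
  turn [-0.0, -0.003, 0.006] travel [6.4, 2.4, 1.6]
  turn [-0.0, -0.003, 0.006] travel [6.4, 2.3, 1.6]
```

Call:
{"method": "move_arm", "body": {"steps": [{"turn":[0,-0.005,0.01],"travel":[4,5,3],"gripper":0.9},{"turn":[0,-0.005,0.01],"travel":[10,4,3],"gripper":0.9},{"turn":[0,-0.005,0.01],"travel":[10,2,1],"gripper":0.9},{"turn":[0,0,0],"travel":[8,0,0],"gripper":0.9},{"turn":[0,0,0],"travel":[4,0,0],"gripper":0.9}]}}

```text
time_s: 6.92
eef_pos: [0.5643, -0.0964, 0.0789]
tcp_rot: [0.518, 0.48, 0.52, -0.481]
force: [-0.3, 0.1, -1.2]
opening: 0.344
```

```bash
python3 -c "
from h import *
plan((565,-102,15),94.2)"
```

```text
t=6.92 pos [564.3 -96.4  78.9] jaw -85.6->-85.8 F [-0.3  0.1 -1.2] open 0.344 q [ 0.11  0.44 -0.3  -0.   -0.83  1.54] dist 64.1
  turn [0.001, -0.0, 0.001] travel [12.8, 0.1, 1.1]
  x5
```

Call:
{"method": "move_arm", "body": {"steps": [{"turn":[0,0,0],"travel":[12,0,3],"gripper":0.9},{"turn":[0,0,0],"travel":[16,0,3],"gripper":0.9},{"turn":[0,0,0],"travel":[16,0,0],"gripper":0.9},{"turn":[0,0,0],"travel":[12,0,0],"gripper":0.9},{"turn":[0,0,0],"travel":[3,0,0],"gripper":0.9}]}}

```text
time_s: 7.33
eef_pos: [0.565, -0.1038, 0.0209]
tcp_rot: [0.518, 0.48, 0.52, -0.481]
force: [-9.4, 8.8, 33.4]
opening: 0.347
```

```bash
python3 -c "
from h import *
plan((565,-102,13.5),94.2)"
```

```text
t=7.33 pos [ 565.  -103.8   20.9] jaw -85.6->-85.8 F [-9.4  8.8 33.4] open 0.347 q [ 0.1   0.52 -0.35 -0.   -0.7   1.55] dist 7.6
  turn [0.001, -0.0, 0.001] travel [1.5, 0.0, -0.4]
  x5
```

```bash
python3 - <<'E'
from h import *
snap("scene","s3",(190,130,360,270),4.5)
snap("top","t3",(210,140,350,250),5.5)
s,p,R=st();print(s["force"],p)
E
```

```text
[-5.53323454  4.54370286 12.87877845] [ 0.56502329 -0.10380675  0.02100357]
```

View pics/s3.png

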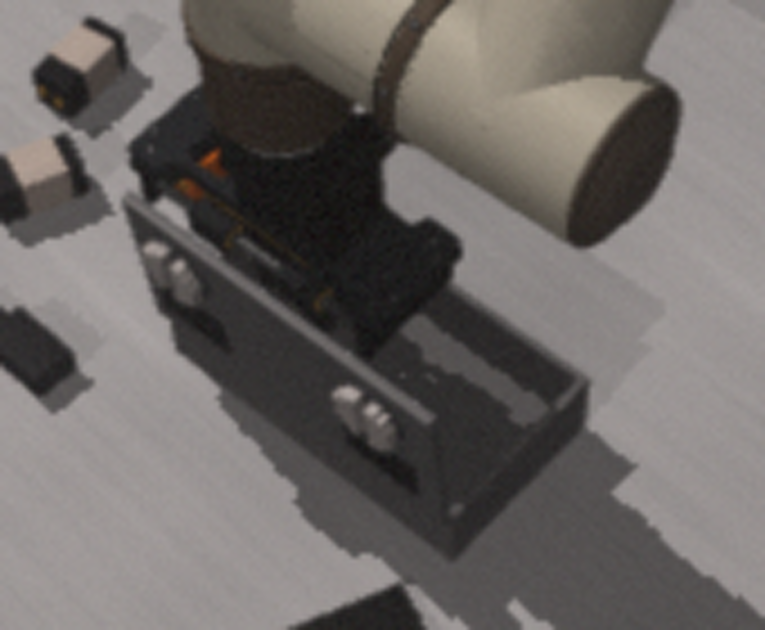

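View pics/t3.png

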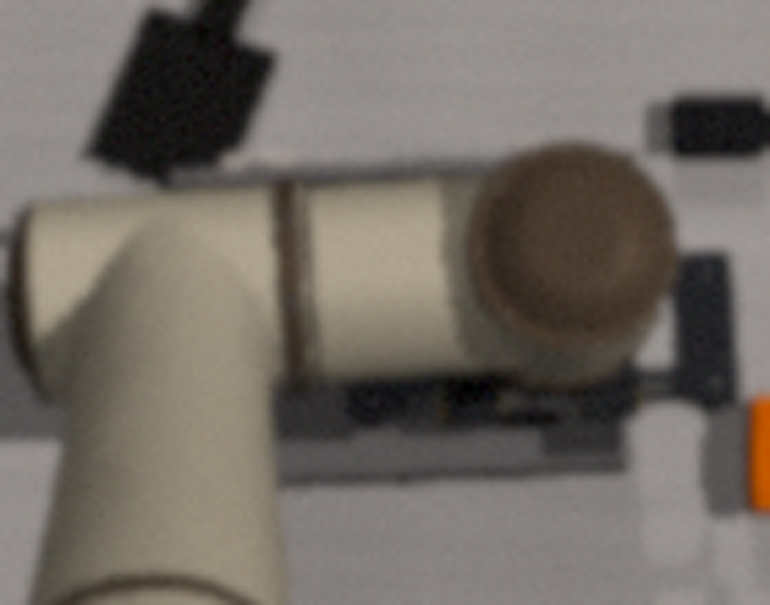

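```bash
python3 - <<'E'
from h import *
s,p,R=st()
for f in("s3","t3"):
    c=ld(f);W=cloud(c);T=((W-p)@R)*1000
    m=(abs(T[...,2])<110)&(abs(T[...,1])<45)&(T[...,0]<30)&(T[...,0]>-110)
    for lo in range(-110,20,10):
        mm=m&(T[...,0]>=lo)&(T[...,0]<lo+10)&(W[...,2]>.056)
        if mm.sum()>3:print(f,lo,mm.sum(),'z',np.percentile(T[mm][:,2],[0,5,95,100]).round(),'y',np.percentile(T[mm][:,1],[0,100]).round())
c=ld("s1"); # gripper open-ish earlier picture at pose
E
python3 - <<'E'
import sys; sys.path.insert(0,'.')
import os; os.chdir('.')
from h import *
cropf("s1","s1g",(300,100,480,280),4)
E
```

```text
s3 -110 179 z [-97. -96.  85.  92.] y [-38.  38.]
s3 -100 204 z [-95. -94.  54.  89.] y [-38.  40.]
s3 -90 161 z [-89. -88.  77.  85.] y [-16.  38.]
s3 -80 94 z [-90. -89.  79.  82.] y [-37.  38.]
s3 -70 9 z [-87. -87.  58.  79.] y [-14.  26.]
s3 -60 9 z [14. 14. 21. 22.] y [ 1. 11.]
s3 -50 6 z [12. 12. 15. 15.] y [-0.  6.]
t3 -110 95 z [-94. -89.  91.  94.] y [-35.  40.]
t3 -100 100 z [-59. -47.  53.  90.] y [-35.  -8.]
t3 -90 86 z [-68. -64.  65.  78.] y [-36. -22.]
t3 -80 12 z [-87. -85.  83.  84.] y [-36. -23.]
```

View pics/s1g.png

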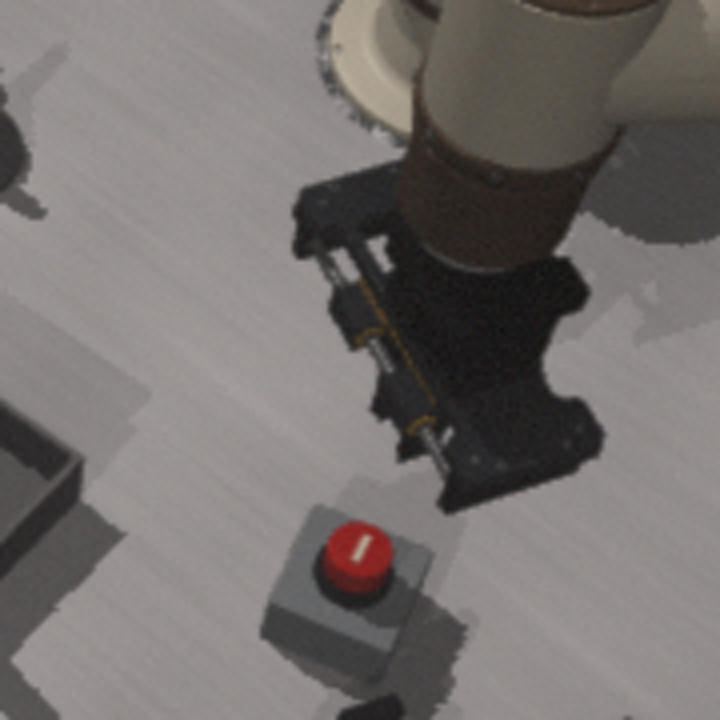

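Call:
{"method": "move_arm", "body": {"steps": [{"turn":[0,0,0],"travel":[-6,0,0],"gripper":0.9},{"turn":[0,0,0],"travel":[-4,0,-5],"gripper":0.9},{"turn":[0,0,0],"travel":[0,0,-5],"gripper":0.9},{"turn":[0,0,0],"travel":[3,0,0],"gripper":0.9},{"turn":[0,0,0],"travel":[3,0,0],"gripper":0.9}]}}

```text
time_s: 7.85
eef_pos: [0.5637, -0.0939, 0.0257]
tcp_rot: [0.518, 0.481, 0.519, -0.481]
force: [-0.2, -0.3, -1.8]
opening: 0.341
```

Call:
{"method": "move_arm", "body": {"steps": [{"turn":[0,0,0],"travel":[2,0,0],"gripper":0.9},{"turn":[0,0,0],"travel":[2,0,0],"gripper":0.9},{"turn":[0,0,0],"travel":[2,0,0],"gripper":0.9},{"turn":[0,0,0],"travel":[2,0,0],"gripper":0.9},{"turn":[0,0,0],"travel":[0,0,0],"gripper":0.9}]}}

```text
time_s: 8.27
eef_pos: [0.5632, -0.0937, 0.0216]
tcp_rot: [0.518, 0.479, 0.52, -0.481]
force: [0.5, 0.4, -1.9]
opening: 0.341
```

Call:
{"method": "move_arm", "body": {"steps": [{"turn":[0,0,0],"travel":[3,0,0],"gripper":0.9},{"turn":[0,0,0],"travel":[3,0,0],"gripper":0.9},{"turn":[0,0,0],"travel":[3,0,0],"gripper":0.9},{"turn":[0,0,0],"travel":[2,0,0],"gripper":0.9},{"turn":[0,0,0],"travel":[1,0,0],"gripper":0.9}]}}

```text
time_s: 8.68
eef_pos: [0.5638, -0.0938, 0.021]
tcp_rot: [0.52, 0.478, 0.52, -0.481]
force: [-1.3, -0.5, 2.3]
opening: 0.345
```

Call:
{"method": "move_arm", "body": {"steps": [{"turn":[0,0,0],"travel":[0,0,0],"gripper":0.6},{"turn":[0,0,0],"travel":[0,0,0],"gripper":0.5},{"turn":[0,0,0],"travel":[0,0,0],"gripper":0.5},{"turn":[0,0,0],"travel":[-3,0,0],"gripper":0.5},{"turn":[0,0,0],"travel":[-20,0,0],"gripper":0.5}]}}

```text
time_s: 9.1
eef_pos: [0.5609, -0.0943, 0.0392]
tcp_rot: [0.517, 0.476, 0.522, -0.483]
force: [-0.5, -0.8, -0.1]
opening: 0.494
```

Call:
{"method": "move_arm", "body": {"steps": [{"turn":[0,0,0],"travel":[-40,0,0],"gripper":0.5},{"turn":[0,0,0],"travel":[-40,0,0],"gripper":0.3},{"turn":[0.05,0,0],"travel":[-10,0,38],"gripper":0},{"turn":[0,0,0],"travel":[0,0,40],"gripper":0},{"turn":[0,0,0],"travel":[0,0,40],"gripper":0}]}}

```text
time_s: 9.52
eef_pos: [0.571, -0.2093, 0.1367]
tcp_rot: [0.51, 0.486, 0.511, -0.493]
force: [-0.1, 0.3, 0.0]
opening: 0.724
```

```bash
python3 - <<'E'
from h import *
c=snap("scene","s4",(190,100,360,270),4)
blobs(c,.022,.06,(.3,.7,-.5,.1))
c=snap("top","t4",(210,140,420,280),3.5)
blobs(c,.022,.043,(.3,.7,-.5,.1))
plan((617,-296.5,80),70.4)
E
```

```text
[288.9 134. ] 413 rect mm,deg [ 344.3 -199.    80.9   73.5  -27.4] med [ 354.1 -190.3   35. ]
[204.7 143.6] 142 rect mm,deg [ 539.9 -346.7   52.1   35.2    9.3] med [ 544.7 -344.7   30. ]
[236. 162.] 178 rect mm,deg [ 522.3 -232.5   63.5   33.5   -2.3] med [ 528.7 -229.3   30.1]
[196.7 167. ] 226 rect mm,deg [ 614.2 -296.2   59.8   37.9  -19.9] med [ 615.1 -294.1   30.3]
[280.9 206.4] 1081 rect mm,deg [566.8 -40.2 224.8 132.5 -86.4] med [519.8 -23.8  41.2]
[262.6 195.6] 179 rect mm,deg [554.5 -92.1  44.6  33.4   3.3] med [554.7 -89.   35.5]
[253.3 187.2] 18 rect mm,deg [615.8  46.4  39.6   1.6 -85.8] med [615.5  50.7  32.5]
[307.1 208.9] 17 rect mm,deg [ 558.2 -107.5   42.5    3.1    1.2] med [ 556.2 -106.3   35.6]
[391.1 218.4] 228 rect mm,deg [ 536.7 -347.1   58.4   31.    10. ] med [ 536.3 -346.3   30.1]
[351.7 222.1] 231 rect mm,deg [ 523.  -234.1   57.4   31.3    1.9] med [ 523.  -234.8   30.4]
[339.9 285.1] 443 rect mm,deg [ 344.  -204.4   80.8   80.4   60.9] med [ 344.7 -200.9   31.1]
[395.2 297. ] 22 rect mm,deg [ 316.9 -357.7   29.8    4.5  -19. ] med [ 317.2 -356.6   31.6]
t=9.62 pos [ 570.2 -213.3  135.4] jaw -88.1->-109.6 F [-0.5  0.3 -0.9] open 0.804 q [-0.09  0.43 -0.15  0.01 -1.    1.69] dist 110.4
  turn [0.075, 0.002, 0.002] travel [11.1, 8.9, 16.9]
  turn [0.075, 0.002, 0.002] travel [11.1, 10.1, 16.2]
  turn [0.075, 0.002, 0.002] travel [11.1, 11.3, 15.4]
  turn [0.075, 0.002, 0.002] travel [11.1, 12.4, 14.5]
  turn [0.075, 0.002, 0.002] travel [11.1, 13.4, 13.6]
```

View pics/s4.png

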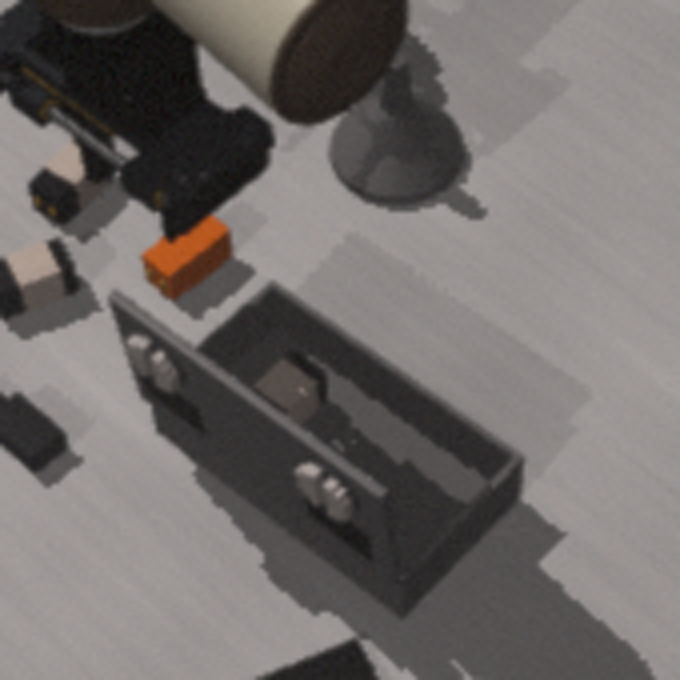

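View pics/t4.png

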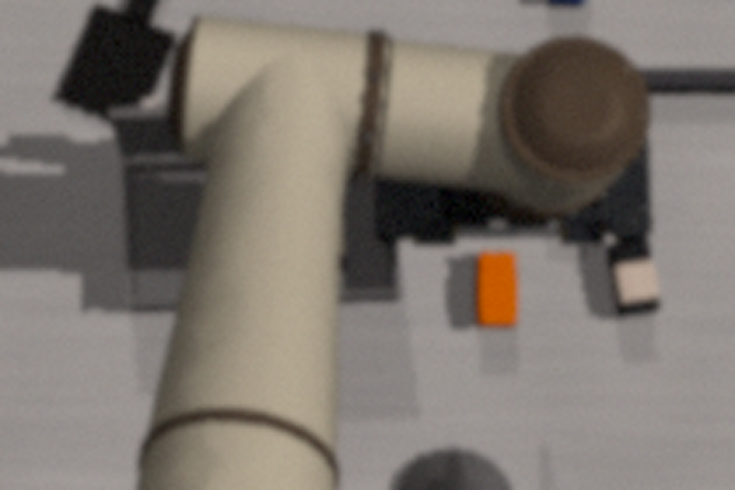

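Call:
{"method": "move_arm", "body": {"steps": [{"turn":[0.075,0,0],"travel":[8,10,17],"gripper":0},{"turn":[0.075,0,0],"travel":[10,11,16],"gripper":0},{"turn":[0.075,0,0],"travel":[10,11,15],"gripper":0},{"turn":[0.075,0,0],"travel":[10,12,14],"gripper":0},{"turn":[0.07,0,0],"travel":[6,6,8],"gripper":0}]}}

```text
time_s: 10.03
eef_pos: [0.6132, -0.2912, 0.0902]
tcp_rot: [-0.404, -0.576, -0.404, 0.584]
force: [-0.1, 0.0, 0.2]
opening: 0.994
```

```bash
python3 -c "
from h import *
plan((616.8,-296.7,50),70.5)"
```

```text
t=10.03 pos [ 613.2 -291.2   90.2] jaw -110.3->-109.5 F [-0.1  0.   0.2] open 0.994 q [-0.2   0.58 -0.01  0.01 -0.98  1.41] dist 40.7
  turn [-0.003, 0.002, 0.001] travel [8.0, 1.1, 0.7]
  turn [-0.003, 0.002, 0.001] travel [8.0, 1.1, 0.7]
  turn [-0.003, 0.002, 0.001] travel [8.0, 1.1, 0.7]
  turn [-0.003, 0.002, 0.001] travel [8.0, 1.1, 0.8]
  turn [-0.003, 0.002, 0.001] travel [8.0, 1.1, 0.8]
```

Call:
{"method": "move_arm", "body": {"steps": [{"turn":[-0.005,0.005,0],"travel":[6,3,2],"gripper":0},{"turn":[-0.005,0,0],"travel":[12,2,2],"gripper":0},{"turn":[0,0,0],"travel":[15,1,0],"gripper":0},{"turn":[0,0,0],"travel":[15,0,0],"gripper":0},{"turn":[0,0,0],"travel":[10,0,0],"gripper":0}]}}

```text
time_s: 10.45
eef_pos: [0.6172, -0.2973, 0.0265]
tcp_rot: [-0.407, -0.575, -0.41, 0.58]
force: [-0.1, -0.4, 0.4]
opening: 1.0
```

```bash
python3 -c "
from h import *
plan((616.8,-296.7,5),70.5)"
```

```text
t=10.45 pos [ 617.2 -297.3   26.5] jaw -109.5->-109.5 F [-0.1 -0.4  0.4] open 1.000 q [-0.21  0.66 -0.04  0.   -0.87  1.44] dist 21.5
  turn [0.0, 0.001, 0.002] travel [4.3, -0.1, -0.1]
  x5
```

Call:
{"method": "move_arm", "body": {"steps": [{"turn":[0,0,0],"travel":[7,0,0],"gripper":0},{"turn":[0,0,0],"travel":[7,0,0],"gripper":0.3},{"turn":[0,0,0],"travel":[6,0,0],"gripper":0.9},{"turn":[0,0,0],"travel":[2,0,0],"gripper":0.9},{"turn":[0,0,0],"travel":[0,0,0],"gripper":0.9}]}}

```text
time_s: 10.87
eef_pos: [0.6164, -0.2939, 0.0009]
tcp_rot: [-0.407, -0.573, -0.413, 0.579]
force: [0.2, 0.2, 0.2]
opening: 0.783
```

Call:
{"method": "move_arm", "body": {"steps": [{"turn":[0,0,0],"travel":[0,0,0],"gripper":0.9},{"turn":[0,0,0],"travel":[0,0,0],"gripper":0.9},{"turn":[0,0,0],"travel":[0,0,0],"gripper":0.9},{"turn":[0,0,0],"travel":[0,0,0],"gripper":0.9},{"turn":[0,0,0],"travel":[0,0,0],"gripper":0.9}]}}

```text
time_s: 11.28
eef_pos: [0.6173, -0.2943, 0.0026]
tcp_rot: [-0.408, -0.573, -0.412, 0.578]
force: [1.1, -0.3, -1.0]
opening: 0.405
```

Call:
{"method": "move_arm", "body": {"steps": [{"turn":[0,0,0],"travel":[0,0,0],"gripper":0.9},{"turn":[0,0,0],"travel":[0,0,0],"gripper":0.9},{"turn":[0,0,0],"travel":[0,0,0],"gripper":0.9},{"turn":[0,0,0],"travel":[0,0,0],"gripper":0.9},{"turn":[0,0,0],"travel":[0,0,0],"gripper":0.9}]}}

```text
time_s: 11.7
eef_pos: [0.6172, -0.2945, 0.0027]
tcp_rot: [-0.408, -0.574, -0.412, 0.578]
force: [0.2, 0.3, 0.8]
opening: 0.34
```

Call:
{"method": "move_arm", "body": {"steps": [{"turn":[0,0,0],"travel":[-15,0,0],"gripper":0.9},{"turn":[0,0,0],"travel":[-30,0,0],"gripper":0.9},{"turn":[0,0,0],"travel":[-38,-10,0],"gripper":0.9},{"turn":[0,0,0],"travel":[-30,-20,0],"gripper":0.9},{"turn":[0,0,0],"travel":[-20,-20,0],"gripper":0.9}]}}

```text
time_s: 12.12
eef_pos: [0.5677, -0.2772, 0.1304]
tcp_rot: [-0.403, -0.57, -0.417, 0.583]
force: [0.1, 0.4, -0.7]
opening: 0.342
```

```bash
python3 -c "
from h import *
plan((562,-32,110),94.2)"
```

```text
t=12.12 pos [ 567.7 -277.2  130.4] jaw -109.2->-85.8 F [ 0.1  0.4 -0.7] open 0.342 q [-0.2   0.48 -0.08 -0.   -1.04  1.44] dist 246.2
  turn [-0.041, -0.0, 0.003] travel [2.2, -8.5, -23.0]
  turn [-0.041, -0.0, 0.003] travel [2.2, -7.6, -23.3]
  turn [-0.041, -0.0, 0.003] travel [2.1, -6.7, -23.6]
  turn [-0.041, -0.0, 0.003] travel [2.1, -5.7, -23.9]
  turn [-0.041, -0.0, 0.003] travel [2.1, -4.7, -24.1]
  turn [-0.041, -0.0, 0.003] travel [2.1, -3.7, -24.2]
  turn [-0.041, -0.0, 0.003] travel [2.1, -2.8, -24.4]
  turn [-0.041, -0.0, 0.003] travel [2.1, -1.8, -24.5]
  turn [-0.041, -0.0, 0.003] travel [2.1, -0.8, -24.5]
  turn [-0.041, -0.0, 0.003] travel [2.0, 0.2, -24.5]
```

Call:
{"method": "move_arm", "body": {"steps": [{"turn":[-0.045,0,0],"travel":[0,-8.5,-23],"gripper":0.9},{"turn":[-0.045,0,0],"travel":[0,-7.5,-23],"gripper":0.9},{"turn":[-0.045,0,0],"travel":[0,-6.5,-23],"gripper":0.9},{"turn":[-0.045,0,0],"travel":[0,-5.5,-24],"gripper":0.9},{"turn":[-0.045,0,0],"travel":[0,-4.5,-24],"gripper":0.9}]}}

```text
time_s: 12.53
eef_pos: [0.5627, -0.1559, 0.1389]
tcp_rot: [-0.468, -0.523, -0.477, 0.529]
force: [0.3, 0.3, -1.2]
opening: 0.345
```

Call:
{"method": "move_arm", "body": {"steps": [{"turn":[-0.045,0,0],"travel":[2,-3,-24],"gripper":0.9},{"turn":[-0.045,0,0],"travel":[2,-2,-24],"gripper":0.9},{"turn":[-0.045,0,0],"travel":[2,-1,-24],"gripper":0.9},{"turn":[-0.03,0,0],"travel":[2,0,-24],"gripper":0.9},{"turn":[-0.02,0,0],"travel":[2,0,-14],"gripper":0.9}]}}

```text
time_s: 12.95
eef_pos: [0.5573, -0.0389, 0.1292]
tcp_rot: [0.516, 0.475, 0.526, -0.48]
force: [-1.0, -1.0, -2.2]
opening: 0.34
```

```bash
python3 -c "
from h import *
plan((562,-32,70),94.2)"
```

```text
t=12.95 pos [557.3 -38.9 129.2] jaw -85.0->-85.8 F [-1.  -1.  -2.2] open 0.340 q [ 0.22  0.37 -0.27 -0.01 -0.95  1.45] dist 59.8
  turn [0.003, -0.001, 0.003] travel [11.8, 1.2, -1.2]
  turn [0.003, -0.001, 0.003] travel [11.8, 1.2, -1.2]
  turn [0.003, -0.001, 0.003] travel [11.8, 1.1, -1.3]
  turn [0.003, -0.001, 0.003] travel [11.8, 1.1, -1.3]
  turn [0.003, -0.001, 0.003] travel [11.8, 1.1, -1.3]
```

Call:
{"method": "move_arm", "body": {"steps": [{"turn":[0.005,0,0.005],"travel":[10,2,0],"gripper":0.9},{"turn":[0.005,0,0.005],"travel":[15,2,0],"gripper":0.9},{"turn":[0,0,0],"travel":[15,1,0],"gripper":0.9},{"turn":[0,0,0],"travel":[15,0,0],"gripper":0.9},{"turn":[0,0,0],"travel":[8,0,0],"gripper":0.9}]}}

```text
time_s: 13.37
eef_pos: [0.5626, -0.0328, 0.0659]
tcp_rot: [0.519, 0.48, 0.522, -0.476]
force: [0.2, 0.0, -1.4]
opening: 0.341
```

```bash
python3 -c "
from h import *
plan((562,-32,12),94.2)"
```

```text
t=13.37 pos [562.6 -32.8  65.9] jaw -85.1->-85.8 F [ 0.2  0.  -1.4] open 0.341 q [ 0.23  0.44 -0.34 -0.01 -0.79  1.44] dist 53.9
  turn [0.002, -0.001, -0.0] travel [10.8, -0.1, -0.1]
  turn [0.002, -0.001, -0.0] travel [10.8, -0.1, -0.1]
  turn [0.002, -0.001, -0.0] travel [10.8, -0.1, -0.1]
  turn [0.002, -0.001, -0.0] travel [10.8, -0.1, -0.1]
  turn [0.002, -0.001, -0.0] travel [10.8, -0.1, -0.2]
```

Call:
{"method": "move_arm", "body": {"steps": [{"turn":[0.005,0,0],"travel":[15,0,0],"gripper":0.9},{"turn":[0.005,0,0],"travel":[15,0,0],"gripper":0.9},{"turn":[0,0,0],"travel":[12,0,0],"gripper":0.9},{"turn":[0,0,0],"travel":[5,0,0],"gripper":0.9},{"turn":[0,0,0],"travel":[3,0,0],"gripper":0.9}]}}

```text
time_s: 13.78
eef_pos: [0.5619, -0.0328, 0.0127]
tcp_rot: [0.516, 0.482, 0.52, -0.48]
force: [-0.0, -0.4, 0.1]
opening: 0.341
```

Call:
{"method": "move_arm", "body": {"steps": [{"turn":[0,0,0],"travel":[2,0,0],"gripper":0.9},{"turn":[0,0,0],"travel":[2,0,0],"gripper":0.9},{"turn":[0,0,0],"travel":[2,0,0],"gripper":0.9},{"turn":[0,0,0],"travel":[2,0,0],"gripper":0.9},{"turn":[0,0,0],"travel":[2,0,0],"gripper":0.9}]}}

```text
time_s: 14.2
eef_pos: [0.5625, -0.0328, 0.0076]
tcp_rot: [0.517, 0.482, 0.52, -0.48]
force: [-3.2, -0.1, 8.7]
opening: 0.339
```

Seated (contact at TCP 7.6 mm, as expected). I'll release and retreat.

Call:
{"method": "move_arm", "body": {"steps": [{"turn":[0,0,0],"travel":[-1,0,0],"gripper":0.6},{"turn":[0,0,0],"travel":[0,0,0],"gripper":0.5},{"turn":[0,0,0],"travel":[0,0,0],"gripper":0.5},{"turn":[0,0,0],"travel":[-15,0,0],"gripper":0.5},{"turn":[0,0,0],"travel":[-35,0,0],"gripper":0.5}]}}

```text
time_s: 14.62
eef_pos: [0.5601, -0.0334, 0.0568]
tcp_rot: [0.515, 0.48, 0.522, -0.482]
force: [1.1, 0.9, -0.5]
opening: 0.491
```

Call:
{"method": "move_arm", "body": {"steps": [{"turn":[0,0,0],"travel":[-40,0,0],"gripper":0.4},{"turn":[0,0,0],"travel":[-30,0,25],"gripper":0.2},{"turn":[0,0,0],"travel":[-5,0,40],"gripper":0},{"turn":[0,0,0],"travel":[0,0,40],"gripper":0},{"turn":[0,0,0],"travel":[0,0,40],"gripper":0}]}}

```text
time_s: 15.03
eef_pos: [0.5789, -0.1766, 0.1448]
tcp_rot: [0.524, 0.48, 0.52, -0.473]
force: [0.8, -0.7, -0.4]
opening: 0.795
```

```bash
python3 - <<'E'
from h import *
c=snap("scene","s5",(190,100,360,270),4)
blobs(c,.022,.06,(.3,.7,-.5,.1))
c=snap("top","t5",(210,140,420,280),3.5)
blobs(c,.022,.043,(.3,.7,-.5,.1))
plan((537,-346.5,80),99.5)
E
```

```text
[290.7 135.8] 313 rect mm,deg [ 346.9 -192.3   84.4   59.8  -21.2] med [ 353.4 -185.4   32. ]
[205.4 143.8] 158 rect mm,deg [ 541.8 -345.1   48.4   35.8    9.4] med [ 543.  -342.7   29.9]
[232.4 163.5] 112 rect mm,deg [ 5.365e+02 -2.337e+02  3.690e+01  3.430e+01 -1.000e-01] med [ 537.4 -233.4   30.5]
[280.9 206.5] 1073 rect mm,deg [567.6 -39.8 223.1 131.4 -86. ] med [520.3 -24.1  41.5]
[262.6 195.5] 176 rect mm,deg [554.4 -91.8  44.8  32.5   0.9] med [554.1 -90.1  35.2]
[279.3 208.2] 174 rect mm,deg [551.2 -32.2  41.   31.7   5.8] med [552.  -28.9  35.7]
[301.5 206.6] 193 rect mm,deg [565.6 -90.7  61.8  29.1   9.2] med [561.3 -89.5  35.9]
[391.1 218.3] 233 rect mm,deg [ 537.4 -347.1   60.4   33.1   10.4] med [ 537.2 -346.1   29.5]
[351.7 222.1] 228 rect mm,deg [ 524.8 -234.4   61.1   31.4    0.9] med [ 522.9 -235.    30.3]
[339.7 284.9] 431 rect mm,deg [ 343.7 -204.4   81.8   79.2   24.8] med [ 346.  -201.2   30.8]
[395.4 296.7] 23 rect mm,deg [ 317.3 -358.1   30.5    5.3  -21.5] med [ 316.3 -357.1   33.1]
t=15.13 pos [ 578.4 -180.4  143.6] jaw -85.3->-80.5 F [-0.4  0.6 -0.7] open 0.884 q [-0.04  0.41 -0.16 -0.   -0.99  1.69] dist 182.6
  turn [-0.017, -0.0, -0.002] travel [12.6, -11.1, 32.4]
  turn [-0.017, -0.0, -0.002] travel [12.6, -11.6, 32.3]
  turn [-0.017, -0.0, -0.002] travel [12.6, -12.1, 32.1]
  turn [-0.017, -0.0, -0.002] travel [12.6, -12.7, 31.8]
  turn [-0.017, -0.0, -0.002] travel [12.7, -13.2, 31.6]
```

View pics/s5.png

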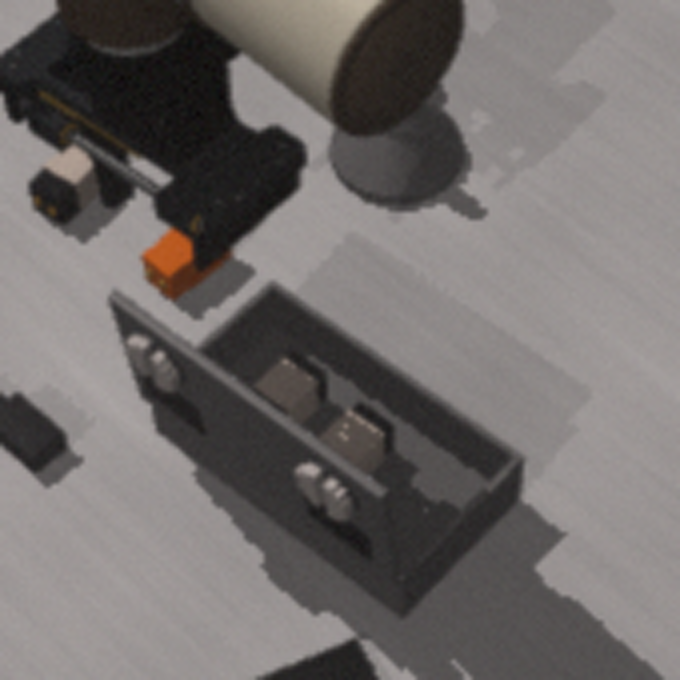

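Call:
{"method": "move_arm", "body": {"steps": [{"turn":[-0.02,0,0],"travel":[10,-11,32],"gripper":0},{"turn":[-0.02,0,0],"travel":[12,-12,32],"gripper":0},{"turn":[-0.02,0,0],"travel":[12,-12,32],"gripper":0},{"turn":[-0.02,0,0],"travel":[12,-12,28],"gripper":0},{"turn":[-0.01,0,0],"travel":[8,-7,15],"gripper":0}]}}

```text
time_s: 15.55
eef_pos: [0.5453, -0.3288, 0.09]
tcp_rot: [0.549, 0.457, 0.538, -0.448]
force: [-0.7, 0.7, 0.2]
opening: 0.997
```

```bash
python3 -c "
from h import *
plan((537.2,-346.7,40),99.7)"
```

```text
t=15.55 pos [ 545.3 -328.8   90. ] jaw -79.6->-80.3 F [-0.7  0.7  0.2] open 0.997 q [-0.29  0.51 -0.14 -0.01 -0.9   2.05] dist 53.7
  turn [0.003, 0.001, -0.004] travel [10.0, -2.5, 3.2]
  turn [0.003, 0.001, -0.004] travel [10.0, -2.4, 3.2]
  turn [0.003, 0.001, -0.004] travel [10.0, -2.4, 3.2]
  turn [0.003, 0.001, -0.004] travel [10.0, -2.3, 3.2]
  turn [0.003, 0.001, -0.004] travel [10.0, -2.3, 3.2]
```

Call:
{"method": "move_arm", "body": {"steps": [{"turn":[0.005,0,-0.005],"travel":[6,-4,6],"gripper":0},{"turn":[0.005,0,-0.005],"travel":[10,-4,5],"gripper":0},{"turn":[0,0,-0.005],"travel":[12,-2,2],"gripper":0},{"turn":[0,0,0],"travel":[12,0,0],"gripper":0},{"turn":[0,0,0],"travel":[8,0,0],"gripper":0}]}}

```text
time_s: 15.97
eef_pos: [0.5372, -0.3456, 0.0377]
tcp_rot: [0.542, 0.457, 0.538, -0.456]
force: [-0.2, 0.2, 0.5]
opening: 0.998
```

```bash
python3 -c "
from h import *
plan((537.2,-346.7,4),99.7)"
```

```text
t=15.97 pos [ 537.2 -345.6   37.7] jaw -80.5->-80.3 F [-0.2  0.2  0.5] open 0.998 q [-0.32  0.58 -0.17  0.   -0.81  2.06] dist 33.8
  turn [-0.001, 0.001, -0.001] travel [6.7, -0.1, 0.2]
  x5
```

Call:
{"method": "move_arm", "body": {"steps": [{"turn":[0,0,0],"travel":[10,0,1],"gripper":0},{"turn":[0,0,0],"travel":[11,0,0],"gripper":0},{"turn":[0,0,0],"travel":[8,0,0],"gripper":0.3},{"turn":[0,0,0],"travel":[2,0,0],"gripper":0.9},{"turn":[0,0,0],"travel":[0,0,0],"gripper":0.9}]}}

```text
time_s: 16.38
eef_pos: [0.5379, -0.3426, 0.0009]
tcp_rot: [0.541, 0.455, 0.541, -0.455]
force: [-0.7, -0.5, 0.2]
opening: 0.855
```

Call:
{"method": "move_arm", "body": {"steps": [{"turn":[0,0,0],"travel":[0,0,0],"gripper":0.9},{"turn":[0,0,0],"travel":[0,0,0],"gripper":0.9},{"turn":[0,0,0],"travel":[0,0,0],"gripper":0.9},{"turn":[0,0,0],"travel":[0,0,0],"gripper":0.9},{"turn":[0,0,0],"travel":[0,0,0],"gripper":0.9}]}}

```text
time_s: 16.8
eef_pos: [0.5395, -0.3428, 0.0028]
tcp_rot: [0.543, 0.455, 0.54, -0.455]
force: [0.3, 0.3, -0.4]
opening: 0.479
```

Call:
{"method": "move_arm", "body": {"steps": [{"turn":[0,0,0],"travel":[0,0,0],"gripper":0.9},{"turn":[0,0,0],"travel":[0,0,0],"gripper":0.9},{"turn":[0,0,0],"travel":[0,0,0],"gripper":0.9},{"turn":[0,0,0],"travel":[0,0,0],"gripper":0.9},{"turn":[0,0,0],"travel":[0,0,0],"gripper":0.9}]}}

```text
time_s: 17.22
eef_pos: [0.5397, -0.3433, 0.0036]
tcp_rot: [0.543, 0.456, 0.539, -0.455]
force: [0.4, 0.3, -1.0]
opening: 0.341
```

Call:
{"method": "move_arm", "body": {"steps": [{"turn":[0,0,0],"travel":[-15,0,0],"gripper":0.9},{"turn":[0,0,0],"travel":[-35,0,0],"gripper":0.9},{"turn":[0,0,0],"travel":[-40,0,0],"gripper":0.9},{"turn":[0,0,0],"travel":[-40,0,-10],"gripper":0.9},{"turn":[0,0,0],"travel":[-10,0,-30],"gripper":0.9}]}}

```text
time_s: 17.63
eef_pos: [0.5288, -0.3049, 0.141]
tcp_rot: [0.536, 0.455, 0.543, -0.458]
force: [1.7, -0.1, 0.1]
opening: 0.339
```

```bash
python3 -c "
from h import *
plan((558,25,120),94.2)"
```

```text
t=17.63 pos [ 528.8 -304.9  141. ] jaw -80.5->-85.8 F [ 1.7 -0.1  0.1] open 0.339 q [-0.26  0.43 -0.13 -0.   -1.02  2.  ] dist 331.8
  turn [0.009, -0.0, 0.001] travel [2.2, 8.3, -32.0]
  turn [0.009, -0.0, 0.001] travel [2.2, 8.0, -32.1]
  turn [0.009, -0.0, 0.001] travel [2.2, 7.7, -32.2]
  turn [0.009, -0.0, 0.001] travel [2.2, 7.4, -32.3]
  turn [0.009, -0.0, 0.001] travel [2.1, 7.1, -32.3]
  turn [0.009, -0.0, 0.001] travel [2.1, 6.8, -32.4]
  turn [0.009, -0.0, 0.001] travel [2.1, 6.5, -32.5]
  turn [0.009, -0.0, 0.001] travel [2.1, 6.2, -32.5]
  turn [0.009, -0.0, 0.001] travel [2.1, 5.9, -32.6]
  turn [0.009, -0.0, 0.001] travel [2.1, 5.6, -32.6]
```

Call:
{"method": "move_arm", "body": {"steps": [{"turn":[0.01,0,0],"travel":[0,8,-32],"gripper":0.9},{"turn":[0.01,0,0],"travel":[0,8,-32],"gripper":0.9},{"turn":[0.01,0,0],"travel":[0,7.5,-32],"gripper":0.9},{"turn":[0.01,0,0],"travel":[0,7.5,-32],"gripper":0.9},{"turn":[0.01,0,0],"travel":[0,7,-32],"gripper":0.9}]}}

```text
time_s: 18.05
eef_pos: [0.5434, -0.1372, 0.1471]
tcp_rot: [0.525, 0.473, 0.526, -0.472]
force: [0.9, 0.3, -1.7]
opening: 0.343
```

Call:
{"method": "move_arm", "body": {"steps": [{"turn":[0.01,0,0],"travel":[1,7,-32],"gripper":0.9},{"turn":[0.01,0,0],"travel":[1,6.5,-32],"gripper":0.9},{"turn":[0.01,0,0],"travel":[2,6,-32],"gripper":0.9},{"turn":[0.01,0,0],"travel":[2,6,-32],"gripper":0.9},{"turn":[0,0,0],"travel":[2,4,-18],"gripper":0.9}]}}

```text
time_s: 18.47
eef_pos: [0.5584, 0.0204, 0.1395]
tcp_rot: [0.515, 0.484, 0.517, -0.483]
force: [0.1, -0.9, -2.3]
opening: 0.346
```

```bash
python3 -c "
from h import *
plan((557.7,24.5,70),94.2)"
```

```text
t=18.47 pos [558.4  20.4 139.5] jaw -86.3->-85.8 F [ 0.1 -0.9 -2.3] open 0.346 q [ 0.32  0.35 -0.27 -0.   -0.95  1.31] dist 69.6
  turn [-0.002, -0.001, 0.0] travel [13.9, -0.1, -0.8]
  x5
```

Call:
{"method": "move_arm", "body": {"steps": [{"turn":[0,0,0],"travel":[12,0,1],"gripper":0.9},{"turn":[0,0,0],"travel":[18,0,0],"gripper":0.9},{"turn":[0,0,0],"travel":[18,0,0],"gripper":0.9},{"turn":[0,0,0],"travel":[14,0,0],"gripper":0.9},{"turn":[0,0,0],"travel":[6,0,0],"gripper":0.9}]}}

```text
time_s: 18.88
eef_pos: [0.5596, 0.027, 0.0705]
tcp_rot: [0.518, 0.484, 0.519, -0.479]
force: [-0.6, -0.4, -0.9]
opening: 0.345
```

```bash
python3 -c "
from h import *
plan((557.7,24.5,12),94.2)"
```

```text
t=18.88 pos [559.6  27.   70.5] jaw -85.8->-85.8 F [-0.6 -0.4 -0.9] open 0.345 q [ 0.33  0.43 -0.35 -0.01 -0.79  1.31] dist 58.5
  turn [0.0, -0.001, -0.001] travel [11.7, -0.5, 0.5]
  x5
```

Call:
{"method": "move_arm", "body": {"steps": [{"turn":[0,0,0],"travel":[14,0,2],"gripper":0.9},{"turn":[0,0,0],"travel":[16,0,2],"gripper":0.9},{"turn":[0,0,0],"travel":[14,0,0],"gripper":0.9},{"turn":[0,0,0],"travel":[8,0,0],"gripper":0.9},{"turn":[0,0,0],"travel":[3,0,0],"gripper":0.9}]}}

```text
time_s: 19.3
eef_pos: [0.5599, 0.0231, 0.0131]
tcp_rot: [0.518, 0.483, 0.519, -0.479]
force: [-1.0, -0.8, -1.7]
opening: 0.343
```

Call:
{"method": "move_arm", "body": {"steps": [{"turn":[0,0,0],"travel":[2,0,0],"gripper":0.9},{"turn":[0,0,0],"travel":[2,0,0],"gripper":0.9},{"turn":[0,0,0],"travel":[2,0,0],"gripper":0.9},{"turn":[0,0,0],"travel":[2,0,0],"gripper":0.9},{"turn":[0,0,0],"travel":[2,0,0],"gripper":0.9}]}}

```text
time_s: 19.72
eef_pos: [0.5604, 0.0231, 0.0085]
tcp_rot: [0.518, 0.483, 0.519, -0.479]
force: [-3.3, -0.3, 8.3]
opening: 0.344
```

Call:
{"method": "move_arm", "body": {"steps": [{"turn":[0,0,0],"travel":[-1,0,0],"gripper":0.6},{"turn":[0,0,0],"travel":[0,0,0],"gripper":0.5},{"turn":[0,0,0],"travel":[0,0,0],"gripper":0.5},{"turn":[0,0,0],"travel":[-15,0,0],"gripper":0.5},{"turn":[0,0,0],"travel":[-35,0,0],"gripper":0.5}]}}

```text
time_s: 20.13
eef_pos: [0.5581, 0.0225, 0.0582]
tcp_rot: [0.517, 0.481, 0.52, -0.48]
force: [0.8, 0.8, -0.3]
opening: 0.49
```

Call:
{"method": "move_arm", "body": {"steps": [{"turn":[0,0,0],"travel":[-40,0,0],"gripper":0.8},{"turn":[0,0,0],"travel":[-40,0,0],"gripper":1},{"turn":[0,0,0],"travel":[-40,0,0],"gripper":1},{"turn":[0,0,0],"travel":[-20,-30,0],"gripper":1},{"turn":[0,0,0],"travel":[0,-40,0],"gripper":1}]}}

```text
time_s: 20.55
eef_pos: [0.4967, 0.0178, 0.2106]
tcp_rot: [0.521, 0.485, 0.516, -0.476]
force: [0.5, 0.7, 0.2]
opening: 0.205
```

```bash
python3 - <<'E'
from h import *
c=snap("scene","s6",(190,130,360,270),4.5)
c=snap("top","t6",(200,140,420,280),3.5)
blobs(c,.022,.043,(.3,.7,-.5,.1))
plan((690,-33,200),94.2)
E
```

```text
[302.9 185. ] 46 rect mm,deg [625.9 -91.7  94.    2.  -86.1] med [625.8 -93.2  32.1]
[272.  186.3] 29 rect mm,deg [619.6  -7.5  63.3   2.  -85.7] med [619.1  -1.7  32.6]
[302.8 205.2] 193 rect mm,deg [566.4 -92.7  62.   29.4   4.9] med [567.5 -94.6  35. ]
[280.8 201.6] 124 rect mm,deg [575.8 -31.7  32.6  28.6   1.5] med [574.7 -31.5  35.3]
[282.1 214.5] 33 rect mm,deg [538.5 -35.7  22.7   9.1 -87.3] med [539.6 -35.7  35.4]
[351.7 222.1] 231 rect mm,deg [ 523.1 -234.1   57.9   31.3    1.4] med [ 522.9 -234.8   30.3]
[339.7 285.3] 423 rect mm,deg [ 345.7 -203.5   80.9   79.8   46.4] med [ 343.9 -201.1   31.1]
[395.3 297. ] 23 rect mm,deg [ 316.  -357.2   31.6    5.7  -17.7] med [ 316.1 -356.2   31.3]
t=20.65 pos [488.9  16.3 207.5] jaw -85.6->-85.8 F [ 0.1  0.5 -0.9] open 0.115 q [ 0.36  0.16 -0.34 -0.   -1.06  1.28] dist 207.2
  turn [0.0, -0.0, -0.0] travel [0.8, 19.7, 6.5]
  x10
```

View pics/t6.png

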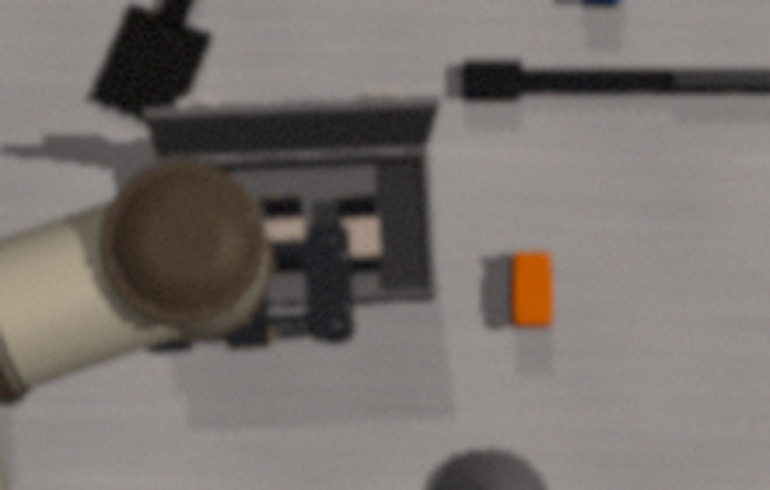

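View pics/s6.png

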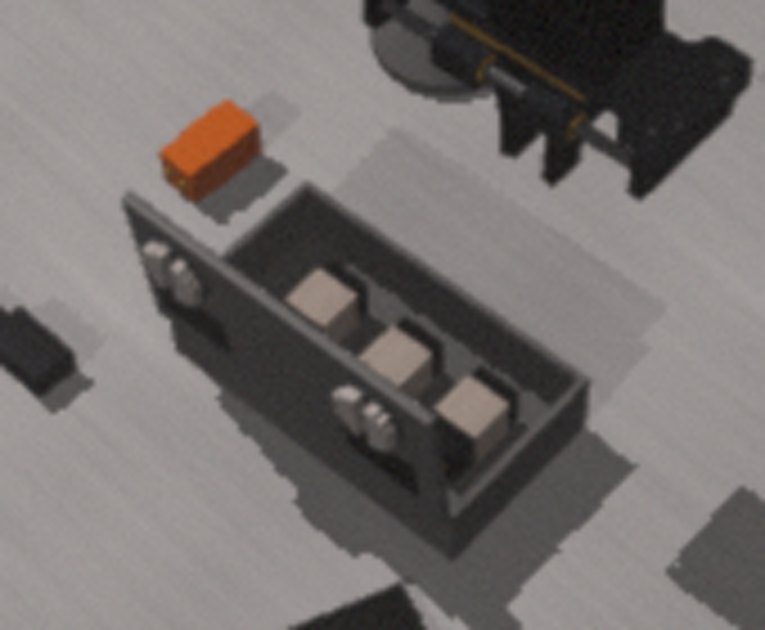

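Call:
{"method": "move_arm", "body": {"steps": [{"turn":[0,0,0],"travel":[-1,30,10],"gripper":1},{"turn":[0,0,0],"travel":[-1,38,11],"gripper":1},{"turn":[0,0,0],"travel":[0,38,11],"gripper":1},{"turn":[0,0,0],"travel":[0,38,11],"gripper":1},{"turn":[0,0,0],"travel":[0,38,11],"gripper":1}]}}

```text
time_s: 21.07
eef_pos: [0.6735, -0.0237, 0.2146]
tcp_rot: [0.521, 0.483, 0.52, -0.475]
force: [0.2, 1.0, 1.6]
opening: 0.003
```

```bash
python3 -c "
from h import *
plan((690,-33,150),94.2)"
```

```text
t=21.07 pos [673.5 -23.7 214.6] jaw -85.3->-85.8 F [0.2 1.  1.6] open 0.003 q [ 0.2   0.47  0.12 -0.01 -1.22  1.45] dist 67.3
  turn [0.002, -0.001, -0.002] travel [12.9, 3.0, 2.2]
  turn [0.002, -0.001, -0.002] travel [12.9, 3.1, 2.2]
  turn [0.002, -0.001, -0.002] travel [12.9, 3.1, 2.2]
  turn [0.002, -0.001, -0.002] travel [12.9, 3.1, 2.1]
  turn [0.002, -0.001, -0.002] travel [12.9, 3.1, 2.1]
```

Call:
{"method": "move_arm", "body": {"steps": [{"turn":[0,0,0],"travel":[0,8,4],"gripper":1},{"turn":[0,0,0],"travel":[10,5,4],"gripper":1},{"turn":[0,0,0],"travel":[20,2,0],"gripper":1},{"turn":[0,0,0],"travel":[20,0,0],"gripper":1},{"turn":[0,0,0],"travel":[15,0,0],"gripper":1}]}}

```text
time_s: 21.48
eef_pos: [0.7033, -0.0338, 0.1446]
tcp_rot: [0.522, 0.485, 0.516, -0.474]
force: [0.5, -0.8, -0.4]
opening: 0.001
```

```bash
python3 -c "
from h import *
plan((618,-37,148),94.2)"
```

```text
t=21.48 pos [703.3 -33.8 144.6] jaw -85.5->-85.8 F [ 0.5 -0.8 -0.4] open 0.001 q [ 0.18  0.56  0.11 -0.   -1.1   1.47] dist 85.5
  turn [0.001, -0.001, -0.003] travel [-1.0, -17.0, -0.7]
  turn [0.001, -0.001, -0.003] travel [-0.9, -17.1, -0.7]
  turn [0.001, -0.001, -0.003] travel [-0.8, -17.1, -0.7]
  turn [0.001, -0.001, -0.003] travel [-0.8, -17.1, -0.6]
  turn [0.001, -0.001, -0.003] travel [-0.7, -17.1, -0.6]
```

Call:
{"method": "move_arm", "body": {"steps": [{"turn":[0,0,0],"travel":[0,-15,0],"gripper":1},{"turn":[0,0,0],"travel":[-1,-16,-1],"gripper":1},{"turn":[0,0,0],"travel":[-1,-16,-1],"gripper":1},{"turn":[0,0,0],"travel":[-1,-16,-1],"gripper":1},{"turn":[0,0,0],"travel":[-1,-16,0],"gripper":1}]}}

```text
time_s: 21.9
eef_pos: [0.6269, -0.0377, 0.137]
tcp_rot: [0.522, 0.484, 0.516, -0.476]
force: [4.6, 0.7, -2.6]
opening: 0.005
```

```bash
python3 -c "
from h import *
plan((590,-39,138),94.2)"
```

```text
t=21.90 pos [626.9 -37.7 137. ] jaw -85.5->-85.8 F [ 4.6  0.7 -2.6] open 0.005 q [ 0.2   0.45 -0.11 -0.   -0.99  1.45] dist 37.0
  turn [0.001, -0.001, -0.003] travel [-0.3, -7.4, -0.3]
  turn [0.001, -0.001, -0.003] travel [-0.3, -7.4, -0.3]
  turn [0.001, -0.001, -0.003] travel [-0.3, -7.4, -0.3]
  turn [0.001, -0.001, -0.003] travel [-0.2, -7.4, -0.3]
  turn [0.001, -0.001, -0.003] travel [-0.2, -7.4, -0.3]
```

Call:
{"method": "move_arm", "body": {"steps": [{"turn":[0,0,0],"travel":[-1,-9,0],"gripper":1},{"turn":[0,0,0],"travel":[0,-10,0],"gripper":1},{"turn":[0,0,0],"travel":[1,-10,0],"gripper":1},{"turn":[0,0,0],"travel":[2,-10,0],"gripper":1},{"turn":[0,0,0],"travel":[4,-10,0],"gripper":1}]}}

```text
time_s: 22.32
eef_pos: [0.5868, -0.0404, 0.1326]
tcp_rot: [0.528, 0.49, 0.511, -0.468]
force: [3.4, -0.2, -0.7]
opening: 0.004
```

Call:
{"method": "move_arm", "body": {"steps": [{"turn":[0,0,0],"travel":[6,-8,0],"gripper":1},{"turn":[0,0,0],"travel":[7,-8,0],"gripper":1},{"turn":[0,0,0],"travel":[8,-7,0],"gripper":1},{"turn":[0,0,0],"travel":[8,-6,0],"gripper":1},{"turn":[0,0,0],"travel":[8,-5,0],"gripper":1}]}}

```text
time_s: 22.73
eef_pos: [0.5598, -0.0428, 0.099]
tcp_rot: [0.533, 0.492, 0.508, -0.464]
force: [-1.6, 0.4, 3.3]
opening: 0.005
```

```bash
python3 -c "
from h import *
plan((545,-43,90),94.2)"
```

```text
t=22.73 pos [559.8 -42.8  99. ] jaw -85.2->-85.8 F [-1.6  0.4  3.3] open 0.005 q [ 0.22  0.38 -0.36  0.01 -0.78  1.43] dist 17.3
  turn [0.002, -0.0, -0.011] travel [1.6, -3.0, -0.2]
  turn [0.002, -0.0, -0.011] travel [1.7, -3.0, -0.2]
  turn [0.002, -0.0, -0.011] travel [1.7, -3.0, -0.2]
  turn [0.002, -0.0, -0.011] travel [1.7, -3.0, -0.2]
  turn [0.002, -0.0, -0.011] travel [1.8, -3.0, -0.2]
```

Call:
{"method": "move_arm", "body": {"steps": [{"turn":[0,0,-0.015],"travel":[7,-4,0],"gripper":1},{"turn":[0,0,-0.015],"travel":[8,-4,0],"gripper":1},{"turn":[0,0,-0.015],"travel":[8,-3,0],"gripper":1},{"turn":[0,0,-0.01],"travel":[8,-2,0],"gripper":1},{"turn":[0,0,0],"travel":[8,0,0],"gripper":1}]}}

```text
time_s: 23.15
eef_pos: [0.5466, -0.0439, 0.0575]
tcp_rot: [0.519, 0.476, 0.523, -0.48]
force: [-21.5, 10.5, 84.8]
opening: 0.005
```

Call:
{"method": "move_arm", "body": {"steps": [{"turn":[0,0,0],"travel":[5,0,0],"gripper":1},{"turn":[0,0,0],"travel":[4,0,0],"gripper":1},{"turn":[0,0,0],"travel":[3,0,0],"gripper":1},{"turn":[0,0,0],"travel":[3,0,0],"gripper":1},{"turn":[0,0,0],"travel":[2,0,0],"gripper":1}]}}

```text
time_s: 23.57
eef_pos: [0.5465, -0.0439, 0.0583]
tcp_rot: [0.522, 0.471, 0.525, -0.48]
force: [-3.7, 1.4, 13.8]
opening: 0.002
```

Call:
{"method": "move_arm", "body": {"steps": [{"turn":[0,0,0],"travel":[-15,0,0],"gripper":1},{"turn":[0,0,0],"travel":[-35,0,0],"gripper":1},{"turn":[0,0,0],"travel":[-35,-20,-15],"gripper":0.5},{"turn":[0,0,0],"travel":[-20,-20,-35],"gripper":0},{"turn":[0,0,0],"travel":[0,0,-40],"gripper":0}]}}

```text
time_s: 23.98
eef_pos: [0.4981, 0.039, 0.1606]
tcp_rot: [0.516, 0.47, 0.525, -0.487]
force: [0.5, -0.3, -0.2]
opening: 0.154
```

Call:
{"method": "move_arm", "body": {"steps": [{"turn":[0.1,0,0],"travel":[0,0,-40],"gripper":0},{"turn":[0.1,0,0],"travel":[0,0,-40],"gripper":0},{"turn":[0.1,0,0],"travel":[0,0,-40],"gripper":0},{"turn":[0.1,0,0],"travel":[0,0,-30],"gripper":0},{"turn":[0.1,0,0],"travel":[0,0,-20],"gripper":0}]}}

```text
time_s: 24.4
eef_pos: [0.5104, 0.2156, 0.1567]
tcp_rot: [-0.377, -0.588, -0.382, 0.606]
force: [0.8, -1.5, 0.4]
opening: 0.529
```

```bash
python3 - <<'E'
from h import *
c=snap("scene","s7",(190,130,360,270),4.5)
print('hatch');blobs(c,.054,.063,(.45,.7,-.25,.12),50)
print('locks');blobs(c,.064,.074,(.45,.7,-.25,.12),10)
cropf("s7","s7l",(215,160,300,240),9)
c=snap("top","t7")
print('hatch');blobs(c,.054,.063,(.45,.7,-.25,.12),50)
print('locks');blobs(c,.064,.074,(.45,.7,-.25,.12),10)
cropf("t7","t7l",(235,180,335,240),8)
print('key');blobs(c,.08,.11,(.3,.7,.1,.4))
plan((533,314,150),63.5)
E
```

```text
hatch
[273.1 207. ] 2991 rect mm,deg [566.7 -39.5 220.9 128.5 -86.3] med [572.3 -32.7  58.8]
locks
[260.7 180.3] 135 rect mm,deg [ 538.6 -110.6   41.1   38.7   82.4] med [ 538.8 -113.4   68.1]
[301.3 209.2] 150 rect mm,deg [528.4  28.5  39.9  39.1 -89.8] med [528.9  26.6  68.4]
hatch
[284.2 202.6] 2759 rect mm,deg [569.2 -40.  219.8 125.3 -86. ] med [571.5 -41.6  58.5]
locks
[309.7 213. ] 120 rect mm,deg [ 541.2 -112.4   37.4   37.   -13.9] med [ 541.3 -112.1   67.8]
[259. 215.] 112 rect mm,deg [532.3  28.5  38.   37.3  -8.5] med [531.7  30.6  67.8]
key
[179.8 243.4] 130 rect mm,deg [445.7 239.4  37.5  35.7 -59.8] med [447.1 239.6  83.5]
t=24.50 pos [511.1 215.8 156.1] jaw -114.8->-116.5 F [-0.8 -0.3  0.2] open 0.619 q [ 0.69  0.34 -0.24 -0.01 -1.02  0.46] dist 100.8
  turn [0.006, 0.004, 0.004] travel [0.9, -4.2, -19.7]
  turn [0.006, 0.004, 0.004] travel [1.0, -4.4, -19.7]
  turn [0.006, 0.004, 0.004] travel [1.1, -4.5, -19.6]
  turn [0.006, 0.004, 0.004] travel [1.1, -4.6, -19.6]
  turn [0.006, 0.004, 0.004] travel [1.2, -4.7, -19.6]
```

View pics/s7l.png

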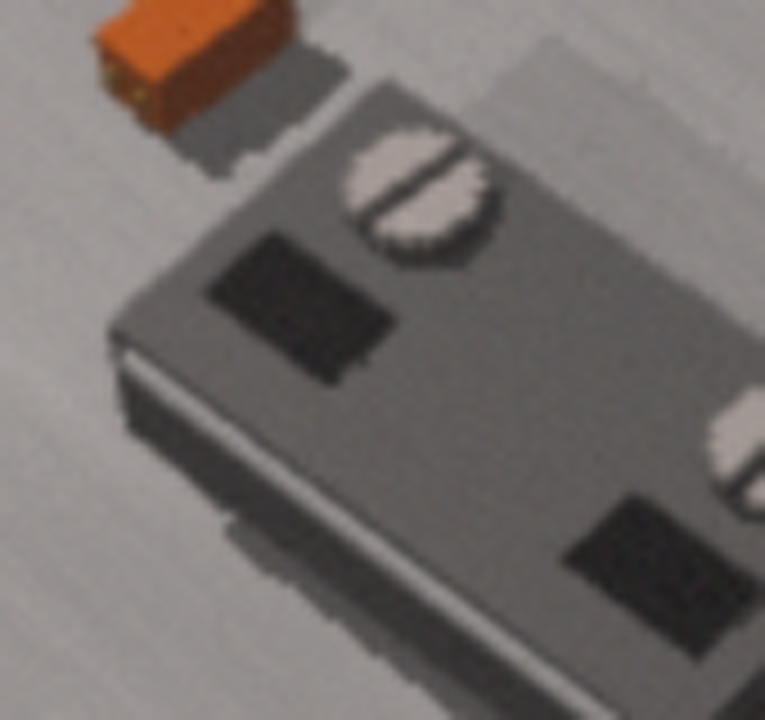

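View pics/t7l.png

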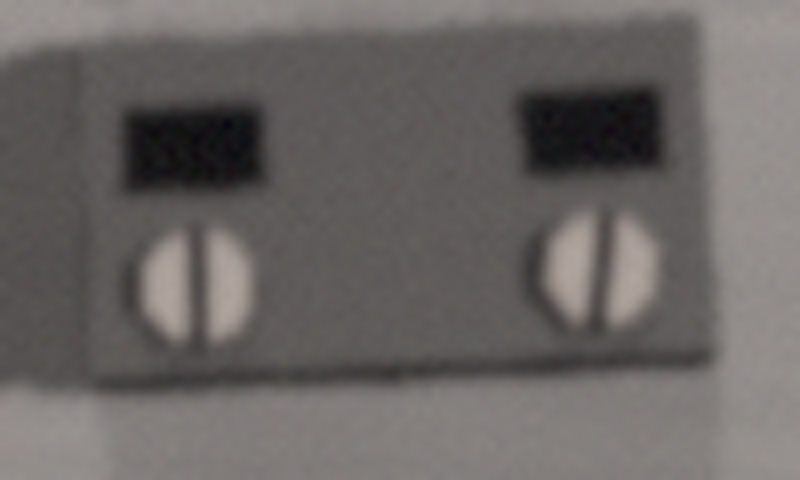

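Call:
{"method": "move_arm", "body": {"steps": [{"turn":[0.01,0.005,0.005],"travel":[-2,-4,-18],"gripper":0.4},{"turn":[0.01,0.005,0.005],"travel":[0,-5,-20],"gripper":0.4},{"turn":[0,0,0],"travel":[0,-5,-20],"gripper":0.4},{"turn":[0,0,0],"travel":[0,-5,-20],"gripper":0.4},{"turn":[0,0,0],"travel":[0,-3,-12],"gripper":0.4}]}}

```text
time_s: 24.92
eef_pos: [0.528, 0.3043, 0.1501]
tcp_rot: [-0.374, -0.591, -0.376, 0.608]
force: [0.1, -0.3, -0.7]
opening: 0.601
```

```bash
python3 -c "
from h import *
plan((532.8,313.6,110),64)
c=ld('t7');im=c['pixels'].astype(float).mean(2)
for nm,X in (('l0',(.5403,-.1118,.068)),('l1',(.5304,.028,.068))):
    u,v=proj(c,X)
    pts=[]
    for dv in range(-6,7):
        r=int(round(v))+dv; us=np.arange(int(u)-5,int(u)+7); w=np.clip(170-im[r,us],0,None); 
        row=im[r,us]; k=np.argmin(np.where(abs(us-u)<4,row,999)); k=min(max(k,1),len(us)-2)
        a,b,d=row[k-1:k+2]; off=.5*(a-d)/(a-2*b+d+1e-9); pts.append((us[k]+off,r))
    pts=np.array(pts); f=np.polyfit(pts[:,1],pts[:,0],1)
    A=px(c,np.polyval(f,v-7),v-7,.068);B=px(c,np.polyval(f,v+7),v+7,.068);d=A-B
    print(nm,(u,v),'slot yaw',np.degrees(np.arctan2(d[1],d[0])),'mid',(A+B)/2*1000, np.std(pts[:,0]-np.polyval(f,pts[:,1])))
"
```

```text
t=24.92 pos [528.  304.3 150.1] jaw -115.9->-116.0 F [ 0.1 -0.3 -0.7] open 0.601 q [ 0.78  0.43 -0.11 -0.01 -1.06  0.34] dist 41.4
  turn [0.0, 0.004, 0.003] travel [8.0, 0.2, -2.3]
  turn [0.0, 0.004, 0.003] travel [8.0, 0.1, -2.2]
  turn [0.0, 0.004, 0.003] travel [8.0, 0.1, -2.2]
  turn [0.0, 0.004, 0.003] travel [8.0, 0.1, -2.2]
  turn [0.0, 0.004, 0.003] travel [8.0, 0.1, -2.1]
l0 (np.float64(309.4466348619317), np.float64(213.28949990996813)) slot yaw -4.860182130163452 mid [ 540.35488692 -112.54854675   68.        ] 0.07958944641220683
l1 (np.float64(258.92648668160894), np.float64(215.4805577970209)) slot yaw 3.0552780295145787 mid [530.45678922  27.1772057   68.        ] 0.04389779890648506
```

Call:
{"method": "move_arm", "body": {"steps": [{"turn":[0,0.005,0.005],"travel":[4,0,-5],"gripper":0.4},{"turn":[0,0.005,0.005],"travel":[8,0,-4],"gripper":0.4},{"turn":[0,0.005,0.005],"travel":[10,0,-1],"gripper":0.4},{"turn":[0,0,0],"travel":[8,0,0],"gripper":0.4},{"turn":[0,0,0],"travel":[2,0,0],"gripper":0.4}]}}

```text
time_s: 25.33
eef_pos: [0.5315, 0.3112, 0.1116]
tcp_rot: [-0.376, -0.596, -0.374, 0.602]
force: [-0.5, -1.1, 1.0]
opening: 0.602
```

```bash
python3 -c "
from h import *
plan((532.8,313.6,60),64)
snap('scene','s8',(340,200,440,320),5)"
```

```text
t=25.33 pos [531.5 311.2 111.6] jaw -115.9->-116.0 F [-0.5 -1.1  1. ] open 0.602 q [ 0.79  0.47 -0.16  0.   -0.96  0.33] dist 51.7
  turn [0.0, 0.002, 0.0] travel [10.3, 0.0, -0.6]
  x5
```

View pics/s8.png

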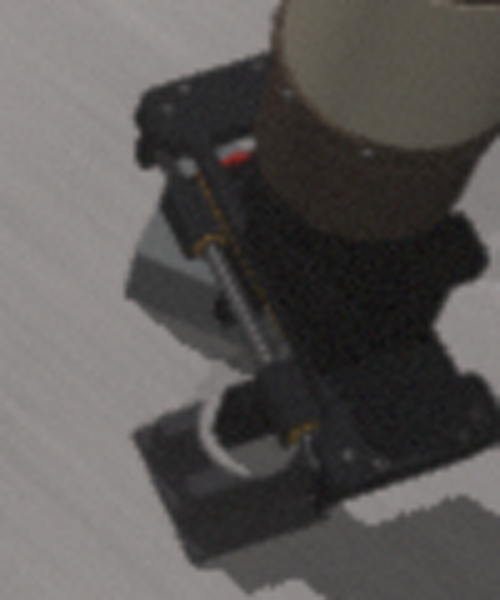

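Call:
{"method": "move_arm", "body": {"steps": [{"turn":[0,0,0],"travel":[8,0,-2],"gripper":0.4},{"turn":[0,0,0],"travel":[12,0,-1],"gripper":0.4},{"turn":[0,0,0],"travel":[12,0,0],"gripper":0.4},{"turn":[0,0,0],"travel":[8,0,0],"gripper":0.4},{"turn":[0,0,0],"travel":[3,0,0],"gripper":0.4}]}}

```text
time_s: 25.8
eef_pos: [0.534, 0.3123, 0.0677]
tcp_rot: [-0.375, -0.598, -0.374, 0.602]
force: [-0.5, -0.2, -0.3]
opening: 0.6
```

```bash
python3 -c "
from h import *
plan((532.8,313.6,60),64)"
```

```text
t=25.80 pos [534.  312.3  67.7] jaw -116.0->-116.0 F [-0.5 -0.2 -0.3] open 0.600 q [ 0.79  0.52 -0.2   0.   -0.86  0.32] dist 7.9
  turn [-0.0, 0.001, 0.0] travel [1.5, -0.3, -0.1]
  x5
```

Call:
{"method": "move_arm", "body": {"steps": [{"turn":[0,0,0],"travel":[4,-1,0],"gripper":0.4},{"turn":[0,0,0],"travel":[4,0,0],"gripper":0.6},{"turn":[0,0,0],"travel":[1,0,0],"gripper":1},{"turn":[0,0,0],"travel":[0,0,0],"gripper":1},{"turn":[0,0,0],"travel":[0,0,0],"gripper":1}]}}

```text
time_s: 26.22
eef_pos: [0.5335, 0.3127, 0.0581]
tcp_rot: [-0.376, -0.598, -0.374, 0.601]
force: [-0.7, 0.0, 0.2]
opening: 0.381
```

Call:
{"method": "move_arm", "body": {"steps": [{"turn":[0,0,0],"travel":[0,0,0],"gripper":1},{"turn":[0,0,0],"travel":[0,0,0],"gripper":1},{"turn":[0,0,0],"travel":[0,0,0],"gripper":1},{"turn":[0,0,0],"travel":[0,0,0],"gripper":1},{"turn":[0,0,0],"travel":[0,0,0],"gripper":1}]}}

```text
time_s: 26.63
eef_pos: [0.5339, 0.3132, 0.0594]
tcp_rot: [-0.375, -0.599, -0.374, 0.6]
force: [0.6, -0.5, -0.9]
opening: 0.157
```

Call:
{"method": "move_arm", "body": {"steps": [{"turn":[0,0,0],"travel":[0,0,0],"gripper":1},{"turn":[0,0,0],"travel":[0,0,0],"gripper":1},{"turn":[0,0,0],"travel":[0,0,0],"gripper":1},{"turn":[0,0,0],"travel":[0,0,0],"gripper":1},{"turn":[0,0,0],"travel":[0,0,0],"gripper":1}]}}

```text
time_s: 27.05
eef_pos: [0.5337, 0.3131, 0.0592]
tcp_rot: [-0.375, -0.599, -0.374, 0.601]
force: [-0.0, -0.4, -0.9]
opening: 0.161
```

```bash
python3 -c "
from h import *
plan((532.8,313.6,120),64)"
```

```text
t=27.05 pos [533.7 313.1  59.2] jaw -116.0->-116.0 F [-0.  -0.4 -0.9] open 0.161 q [ 0.79  0.53 -0.2   0.   -0.84  0.32] dist 60.8
  turn [-0.0, 0.001, -0.0] travel [-12.2, -0.2, 0.0]
  x5
```

Call:
{"method": "move_arm", "body": {"steps": [{"turn":[0,0,0],"travel":[-10,0,0],"gripper":1},{"turn":[0,0,0],"travel":[-20,0,0],"gripper":1},{"turn":[0,0,0],"travel":[-25,0,0],"gripper":1},{"turn":[0,0,0],"travel":[-20,0,0],"gripper":1},{"turn":[0,0,0],"travel":[-10,0,0],"gripper":1}]}}

```text
time_s: 27.47
eef_pos: [0.532, 0.3116, 0.1457]
tcp_rot: [-0.376, -0.596, -0.373, 0.604]
force: [1.0, -0.4, -0.7]
opening: 0.154
```

```bash
python3 -c "
from h import *
plan((531.4,27.5,135),-86.9)
snap('scene','s9',(340,200,440,320),5)"
```

```text
t=27.47 pos [532.  311.6 145.7] jaw -116.0->-86.9 F [ 1.  -0.4 -0.7] open 0.154 q [ 0.79  0.44 -0.11  0.   -1.03  0.32] dist 284.3
  turn [-0.051, 0.001, 0.001] travel [1.3, 12.4, 25.5]
  turn [-0.051, 0.001, 0.001] travel [1.3, 11.1, 26.1]
  turn [-0.051, 0.001, 0.001] travel [1.3, 9.8, 26.7]
  turn [-0.051, 0.001, 0.001] travel [1.3, 8.4, 27.1]
  turn [-0.051, 0.001, 0.001] travel [1.2, 7.0, 27.5]
  turn [-0.051, 0.001, 0.001] travel [1.2, 5.6, 27.8]
  turn [-0.051, 0.001, 0.001] travel [1.2, 4.2, 28.1]
  turn [-0.051, 0.001, 0.001] travel [1.2, 2.7, 28.3]
  turn [-0.051, 0.001, 0.001] travel [1.1, 1.3, 28.4]
  turn [-0.051, 0.001, 0.001] travel [1.1, -0.2, 28.4]
```

View pics/s9.png

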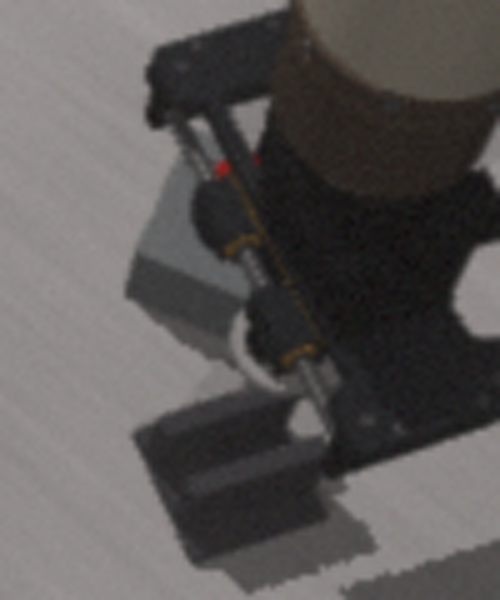

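Call:
{"method": "move_arm", "body": {"steps": [{"turn":[-0.05,0,0],"travel":[0,12,25],"gripper":1},{"turn":[-0.055,0,0],"travel":[1,11,26],"gripper":1},{"turn":[-0.055,0,0],"travel":[1,10,26.5],"gripper":1},{"turn":[-0.055,0,0],"travel":[1,8.5,27],"gripper":1},{"turn":[-0.055,0,0],"travel":[1,7,27.5],"gripper":1}]}}

```text
time_s: 27.93
eef_pos: [0.5355, 0.173, 0.1473]
tcp_rot: [0.458, 0.539, 0.457, -0.539]
force: [0.1, 0.6, -0.6]
opening: 0.156
```

Call:
{"method": "move_arm", "body": {"steps": [{"turn":[-0.055,0,0],"travel":[1,5.5,28],"gripper":1},{"turn":[-0.055,0,0],"travel":[1,4,28],"gripper":1},{"turn":[-0.055,0,0],"travel":[1,3,28],"gripper":1},{"turn":[-0.045,0,0],"travel":[1,1,26],"gripper":1},{"turn":[-0.01,0,0],"travel":[0,0,16],"gripper":1}]}}

```text
time_s: 28.35
eef_pos: [0.5388, 0.0381, 0.1435]
tcp_rot: [0.518, 0.482, 0.516, -0.483]
force: [0.3, 0.4, -0.4]
opening: 0.159
```

```bash
python3 -c "
from h import *
plan((531.4,27.5,120),-86.9)"
```

```text
t=28.35 pos [538.8  38.1 143.5] jaw -86.0->-86.9 F [ 0.3  0.4 -0.4] open 0.159 q [ 0.37  0.31 -0.31  0.   -0.94  1.27] dist 26.8
  turn [0.003, 0.0, -0.0] travel [4.7, -1.6, 2.0]
  turn [0.003, 0.0, -0.0] travel [4.7, -1.6, 2.0]
  turn [0.003, 0.0, -0.0] travel [4.7, -1.6, 2.0]
  turn [0.003, 0.0, -0.0] travel [4.7, -1.6, 2.0]
  turn [0.003, 0.0, -0.0] travel [4.7, -1.6, 2.0]
```

Call:
{"method": "move_arm", "body": {"steps": [{"turn":[0.005,0,0],"travel":[0,-3,3],"gripper":1},{"turn":[0.005,0,0],"travel":[2,-3,3],"gripper":1},{"turn":[0.005,0,0],"travel":[5,-2,3],"gripper":1},{"turn":[0,0,0],"travel":[6,0,0],"gripper":1},{"turn":[0,0,0],"travel":[2,0,0],"gripper":1}]}}

```text
time_s: 28.77
eef_pos: [0.53, 0.0259, 0.1277]
tcp_rot: [0.512, 0.488, 0.511, -0.488]
force: [0.4, -1.2, -0.5]
opening: 0.155
```

```bash
python3 -c "
from h import *
plan((531.4,27.5,118),-86.9)
snap('scene','s10',(260,160,340,250),8)
c=ld('s10')
s,p,R=st()
# predicted key tip and lock center
tip=p+R@np.array([.0472,-.001,0]);print('tip',tip)
print(proj(c,tip),proj(c,(.5304,.0275,.068)))"
```

```text
t=28.77 pos [530.   25.9 127.7] jaw -87.3->-86.9 F [ 0.4 -1.2 -0.5] open 0.155 q [ 0.36  0.32 -0.36  0.   -0.9   1.26] dist 9.9
  turn [-0.001, 0.0, -0.0] travel [1.9, 0.3, -0.3]
  x5
tip [0.52886475 0.02593127 0.08026477]
[300.93190103 205.97157437] [300.86954197 209.37704767]
```

View pics/s10.png

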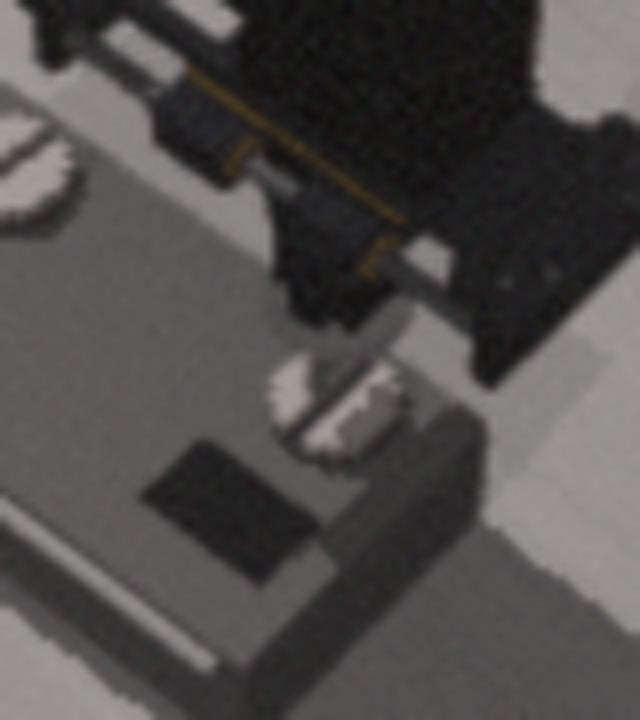

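Call:
{"method": "move_arm", "body": {"steps": [{"turn":[0,0,0],"travel":[2,2,-2],"gripper":1},{"turn":[0,0,0],"travel":[3,0,0],"gripper":1},{"turn":[0,0,0],"travel":[3,0,0],"gripper":1},{"turn":[0,0,0],"travel":[3,0,0],"gripper":1},{"turn":[0,0,0],"travel":[2,0,0],"gripper":1}]}}

```text
time_s: 29.23
eef_pos: [0.5332, 0.0309, 0.1146]
tcp_rot: [0.514, 0.486, 0.512, -0.487]
force: [-6.4, 1.3, 19.0]
opening: 0.16
```

```bash
python3 -c "
from h import *
plan((531.4,27.5,110),-86.9)"
```

```text
t=29.23 pos [533.2  30.9 114.6] jaw -86.9->-86.9 F [-6.4  1.3 19. ] open 0.160 q [ 0.36  0.34 -0.37  0.   -0.87  1.26] dist 6.0
  turn [-0.0, 0.0, -0.0] travel [0.9, -0.4, 0.7]
  x5
```

Call:
{"method": "move_arm", "body": {"steps": [{"turn":[0,0,0],"travel":[-3,0,0],"gripper":1},{"turn":[0,0,0],"travel":[-1,0,3],"gripper":1},{"turn":[0,0,0],"travel":[0,-1,1],"gripper":1},{"turn":[0,0,0],"travel":[0,0,0],"gripper":1},{"turn":[0,0,0],"travel":[0,0,0],"gripper":1}]}}

```text
time_s: 29.65
eef_pos: [0.5326, 0.0268, 0.1187]
tcp_rot: [0.514, 0.486, 0.512, -0.486]
force: [-0.4, -0.6, -0.3]
opening: 0.157
```

```bash
python3 -c "
from h import *
plan((531.4,27.5,110),-86.9)"
```

```text
t=29.65 pos [532.6  26.8 118.7] jaw -86.9->-86.9 F [-0.4 -0.6 -0.3] open 0.157 q [ 0.36  0.33 -0.36  0.   -0.87  1.27] dist 8.8
  turn [-0.0, 0.0, -0.0] travel [1.7, -0.2, -0.1]
  x5
```

Call:
{"method": "move_arm", "body": {"steps": [{"turn":[0,0,0],"travel":[2,0,0],"gripper":1},{"turn":[0,0,0],"travel":[3,0,0],"gripper":1},{"turn":[0,0,0],"travel":[3,0,0],"gripper":1},{"turn":[0,0,0],"travel":[2,0,0],"gripper":1},{"turn":[0,0,0],"travel":[1,0,0],"gripper":1}]}}

```text
time_s: 30.07
eef_pos: [0.5328, 0.0266, 0.1077]
tcp_rot: [0.515, 0.486, 0.512, -0.486]
force: [-5.2, 1.9, 14.1]
opening: 0.158
```

Call:
{"method": "move_arm", "body": {"steps": [{"turn":[0,0,0],"travel":[-1,-1,0],"gripper":1},{"turn":[0.08,0,0],"travel":[0,0,0],"gripper":1},{"turn":[0.1,0,0],"travel":[0,0,0],"gripper":1},{"turn":[0.1,0,0],"travel":[0,0,0],"gripper":1},{"turn":[0.1,0,0],"travel":[0,0,0],"gripper":1}]}}

```text
time_s: 30.48
eef_pos: [0.5318, 0.0257, 0.109]
tcp_rot: [-0.41, -0.577, -0.407, 0.578]
force: [-0.5, -0.7, 0.9]
opening: 0.156
```

```bash
python3 -c "
from h import *
plan((531,27.5,109),-180)
print(status.read_state()['moment'])"
```

```text
t=30.48 pos [531.8  25.7 109. ] jaw -109.4->-180.0 F [-0.5 -0.7  0.9] open 0.156 q [ 0.36  0.34 -0.38  0.01 -0.85  0.87] dist 2.0
  turn [0.082, 0.0, -0.0] travel [-0.0, -0.1, -0.1]
  turn [0.082, 0.0, -0.0] travel [-0.0, -0.1, -0.1]
  turn [0.082, 0.0, -0.0] travel [-0.0, -0.1, -0.1]
  turn [0.082, 0.0, -0.0] travel [-0.0, -0.1, -0.1]
  turn [0.082, 0.0, -0.0] travel [-0.0, -0.1, -0.1]
  turn [0.082, 0.0, -0.0] travel [-0.0, -0.1, -0.0]
  turn [0.082, 0.0, -0.0] travel [-0.0, -0.1, -0.0]
  turn [0.082, 0.0, -0.0] travel [-0.0, -0.1, -0.0]
  turn [0.082, 0.0, -0.0] travel [-0.0, -0.1, -0.0]
  turn [0.082, 0.0, -0.0] travel [-0.0, -0.1, -0.0]
  turn [0.082, 0.0, -0.0] travel [-0.0, -0.1, 0.0]
  turn [0.082, 0.0, -0.0] travel [-0.0, -0.1, 0.0]
  turn [0.082, 0.0, -0.0] travel [-0.0, -0.1, 0.0]
  turn [0.082, 0.0, -0.0] travel [-0.0, -0.1, 0.0]
  turn [0.082, 0.0, -0.0] travel [-0.0, -0.1, 0.0]
[-0.08355097  0.19373065  0.06574815]
```

Call:
{"method": "move_arm", "body": {"steps": [{"turn":[0.1,0,0],"travel":[0,0,-1],"gripper":1},{"turn":[0.1,0,0],"travel":[0,0,0],"gripper":1},{"turn":[0.1,0,0],"travel":[0,0,0],"gripper":1},{"turn":[0.1,0,0],"travel":[0,0,0],"gripper":1},{"turn":[0.1,0,0],"travel":[0,0,0],"gripper":1}]}}

```text
time_s: 30.9
eef_pos: [0.5313, 0.0248, 0.1089]
tcp_rot: [-0.248, -0.662, -0.242, 0.665]
force: [-1.1, -0.4, 0.7]
opening: 0.157
```

```bash
python3 -c "
from h import *
plan((531,27.5,109),-150)
print(status.read_state()['moment'])"
```

```text
t=30.90 pos [531.3  24.8 108.9] jaw -139.4->-150.0 F [-1.1 -0.4  0.7] open 0.157 q [ 0.36  0.34 -0.38  0.01 -0.85  0.34] dist 2.7
  turn [0.037, 0.001, -0.001] travel [-0.0, -0.5, -0.3]
  turn [0.037, 0.001, -0.001] travel [-0.0, -0.5, -0.3]
  turn [0.037, 0.001, -0.001] travel [-0.0, -0.5, -0.3]
  turn [0.037, 0.001, -0.001] travel [-0.0, -0.5, -0.3]
  turn [0.037, 0.001, -0.001] travel [-0.0, -0.5, -0.2]
[0.00868928 0.22716991 0.13209621]
```

Call:
{"method": "move_arm", "body": {"steps": [{"turn":[0.1,0,0],"travel":[0,-1.5,-1],"gripper":1},{"turn":[0.1,0,0],"travel":[0,-0.5,0],"gripper":1},{"turn":[0.1,0,0],"travel":[0,0,0],"gripper":1},{"turn":[0.1,0,0],"travel":[0,0,0],"gripper":1},{"turn":[0.1,0,0],"travel":[0,0,0],"gripper":1}]}}

```text
time_s: 31.32
eef_pos: [0.5301, 0.0249, 0.1089]
tcp_rot: [-0.07, -0.702, -0.061, 0.706]
force: [-1.4, 0.4, 1.9]
opening: 0.159
```

Call:
{"method": "move_arm", "body": {"steps": [{"turn":[0.07,0,0],"travel":[0,0,0],"gripper":1},{"turn":[0.07,0,0],"travel":[0,0,0],"gripper":1},{"turn":[0.06,0,0],"travel":[0,0,0],"gripper":1},{"turn":[0.05,0,0],"travel":[0,0,0],"gripper":1},{"turn":[0.04,0,0],"travel":[0,0,0],"gripper":1}]}}

```text
time_s: 31.73
eef_pos: [0.5296, 0.0249, 0.1089]
tcp_rot: [0.037, -0.704, 0.048, 0.707]
force: [0.2, -0.1, 0.3]
opening: 0.158
```

```bash
python3 -c "
from h import *
plan((531,27.5,109),-187)
print(status.read_state()['moment'])"
```

```text
t=31.73 pos [529.6  24.9 108.9] jaw 173.1->173.0 F [ 0.2 -0.1  0.3] open 0.158 q [ 0.36  0.34 -0.38  0.02 -0.86 -0.49] dist 3.0
  turn [0.001, 0.001, -0.003] travel [-0.0, -0.6, -0.2]
  turn [0.001, 0.001, -0.003] travel [-0.0, -0.6, -0.2]
  turn [0.001, 0.001, -0.003] travel [-0.0, -0.6, -0.2]
  turn [0.001, 0.001, -0.003] travel [-0.0, -0.6, -0.2]
  turn [0.001, 0.001, -0.003] travel [-0.0, -0.6, -0.2]
[0.2146181  0.17699042 0.08538343]
```

Call:
{"method": "move_arm", "body": {"steps": [{"turn":[0.04,0,0],"travel":[0,0,0],"gripper":1},{"turn":[0.04,0,0],"travel":[0,0,0],"gripper":1},{"turn":[0.04,0,0],"travel":[0,0,0],"gripper":1},{"turn":[0.04,0,0],"travel":[0,0,0],"gripper":1},{"turn":[0.04,0,0],"travel":[0,0,0],"gripper":1}]}}

```text
time_s: 32.15
eef_pos: [0.5295, 0.0249, 0.109]
tcp_rot: [0.105, -0.697, 0.118, 0.699]
force: [-1.9, 0.6, 1.0]
opening: 0.173
```

```bash
python3 -c "
from h import *
plan((531,27.5,109),-187)
print(status.read_state()['moment'])"
```

```text
t=32.15 pos [529.5  24.9 109. ] jaw 161.9->173.0 F [-1.9  0.6  1. ] open 0.173 q [ 0.36  0.34 -0.38  0.02 -0.86 -0.69] dist 3.0
  turn [-0.039, 0.0, -0.004] travel [-0.0, -0.6, -0.1]
  turn [-0.039, 0.0, -0.004] travel [-0.0, -0.6, -0.2]
  turn [-0.039, 0.0, -0.004] travel [-0.0, -0.6, -0.2]
  turn [-0.039, 0.0, -0.004] travel [-0.0, -0.6, -0.2]
  turn [-0.039, 0.0, -0.004] travel [-0.0, -0.6, -0.2]
[0.19925648 0.16858993 0.7335794 ]
```

Call:
{"method": "move_arm", "body": {"steps": [{"turn":[-0.08,0,0],"travel":[0,0,0],"gripper":1},{"turn":[-0.08,0,0],"travel":[0,0,0],"gripper":1},{"turn":[-0.07,0,0],"travel":[0,0,0],"gripper":1},{"turn":[-0.04,0,0],"travel":[0,-1,0],"gripper":1},{"turn":[0,0,0],"travel":[0,0,0],"gripper":1}]}}

```text
time_s: 32.57
eef_pos: [0.5296, 0.0263, 0.1082]
tcp_rot: [0.004, -0.705, 0.017, 0.709]
force: [-0.9, 0.3, 0.0]
opening: 0.157
```

```bash
python3 -c "
from h import *
plan((531,27.5,109),-180)
print(status.read_state()['moment'])"
```

```text
t=32.57 pos [529.6  26.3 108.2] jaw 178.3->180.0 F [-0.9  0.3  0. ] open 0.157 q [ 0.37  0.34 -0.38  0.02 -0.86 -0.41] dist 2.0
  turn [-0.006, 0.001, -0.004] travel [-0.2, -0.2, -0.3]
  turn [-0.006, 0.001, -0.004] travel [-0.2, -0.2, -0.3]
  turn [-0.006, 0.001, -0.004] travel [-0.2, -0.2, -0.3]
  turn [-0.006, 0.001, -0.004] travel [-0.2, -0.2, -0.3]
  turn [-0.006, 0.001, -0.004] travel [-0.2, -0.2, -0.3]
[ 0.23945713 -0.0083414   0.04875906]
```

Call:
{"method": "move_arm", "body": {"steps": [{"turn":[0,0,0],"travel":[-5,0,0],"gripper":1},{"turn":[0,0,0],"travel":[-10,0,0],"gripper":1},{"turn":[0,0,0],"travel":[-10,0,0],"gripper":1},{"turn":[0,0,0],"travel":[-10,0,0],"gripper":1},{"turn":[-0.05,0,0],"travel":[-3,0,0],"gripper":1}]}}

```text
time_s: 32.98
eef_pos: [0.529, 0.0267, 0.1482]
tcp_rot: [-0.013, -0.704, 0.002, 0.71]
force: [0.0, -0.7, -0.8]
opening: 0.157
```

```bash
python3 -c "
from h import *
plan((541.4,-112.3,135),-94.9)
snap('scene','s11',(240,150,340,240),6)
snap('top','t11',(235,170,335,240),6)"
```

```text
t=32.98 pos [529.   26.7 148.2] jaw -179.1->-94.9 F [ 0.  -0.7 -0.8] open 0.157 q [ 0.37  0.3  -0.33  0.02 -0.96 -0.36] dist 140.2
  turn [-0.098, 0.001, -0.001] travel [1.1, 9.3, -0.7]
  turn [-0.098, 0.001, -0.001] travel [1.1, 9.3, 0.2]
  turn [-0.098, 0.001, -0.001] travel [1.0, 9.2, 1.1]
  turn [-0.098, 0.001, -0.001] travel [1.0, 9.1, 2.0]
  turn [-0.098, 0.001, -0.001] travel [1.0, 8.8, 2.9]
  turn [-0.098, 0.001, -0.001] travel [1.0, 8.5, 3.8]
  turn [-0.098, 0.001, -0.001] travel [1.0, 8.1, 4.6]
  turn [-0.098, 0.001, -0.001] travel [1.0, 7.6, 5.3]
  turn [-0.098, 0.001, -0.001] travel [1.0, 7.0, 6.1]
  turn [-0.098, 0.001, -0.001] travel [1.0, 6.4, 6.7]
  turn [-0.098, 0.001, -0.001] travel [1.0, 5.7, 7.3]
  turn [-0.098, 0.001, -0.001] travel [0.9, 5.0, 7.8]
  turn [-0.098, 0.001, -0.001] travel [0.9, 4.2, 8.3]
  turn [-0.098, 0.001, -0.001] travel [0.9, 3.4, 8.7]
  turn [-0.098, 0.001, -0.001] travel [0.9, 2.5, 9.0]
```

View pics/s11.png

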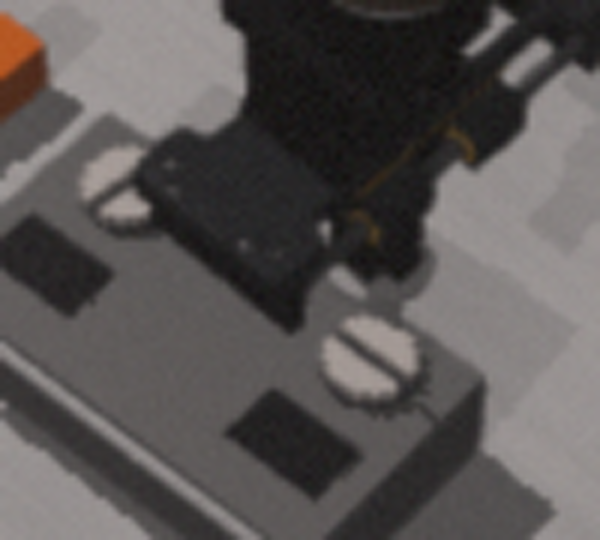

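Lock1's slot now runs parallel to the hinge line, so it has had its full quarter turn. On to lock0.

Call:
{"method": "move_arm", "body": {"steps": [{"turn":[-0.1,0,0],"travel":[0,9,-0.5],"gripper":1},{"turn":[-0.1,0,0],"travel":[0,9,0],"gripper":1},{"turn":[-0.1,0,0],"travel":[0,9,1],"gripper":1},{"turn":[-0.1,0,0],"travel":[0,9,2],"gripper":1},{"turn":[-0.1,0,0],"travel":[0,9,3],"gripper":1}]}}

```text
time_s: 33.5
eef_pos: [0.5325, -0.0191, 0.1492]
tcp_rot: [-0.191, -0.677, -0.18, 0.688]
force: [-0.8, -0.4, 0.0]
opening: 0.16
```

Call:
{"method": "move_arm", "body": {"steps": [{"turn":[-0.1,0,0],"travel":[1,8.5,4],"gripper":1},{"turn":[-0.1,0,0],"travel":[1,8,4.5],"gripper":1},{"turn":[-0.1,0,0],"travel":[1,7.5,5.5],"gripper":1},{"turn":[-0.1,0,0],"travel":[1,7,6],"gripper":1},{"turn":[-0.1,0,0],"travel":[1,6.5,6.5],"gripper":1}]}}

```text
time_s: 33.92
eef_pos: [0.5367, -0.0677, 0.1447]
tcp_rot: [-0.357, -0.605, -0.35, 0.62]
force: [0.4, 0.8, -1.1]
opening: 0.159
```

```bash
python3 -c "
from h import *
plan((541.4,-112.3,132),-94.9)"
```

```text
t=33.92 pos [536.7 -67.7 144.7] jaw -120.1->-94.9 F [ 0.4  0.8 -1.1] open 0.159 q [ 0.18  0.32 -0.31  0.02 -0.96  0.85] dist 46.6
  turn [-0.088, 0.004, 0.001] travel [2.7, 5.3, 7.2]
  turn [-0.088, 0.004, 0.001] travel [2.7, 4.6, 7.6]
  turn [-0.088, 0.004, 0.001] travel [2.7, 3.9, 8.0]
  turn [-0.088, 0.004, 0.001] travel [2.6, 3.2, 8.3]
  turn [-0.088, 0.004, 0.001] travel [2.6, 2.5, 8.6]
```

Call:
{"method": "move_arm", "body": {"steps": [{"turn":[-0.09,0.005,0],"travel":[2,5,8],"gripper":1},{"turn":[-0.09,0.005,0],"travel":[2,4.5,8],"gripper":1},{"turn":[-0.09,0.005,0],"travel":[2,4,8],"gripper":1},{"turn":[-0.09,0.005,0],"travel":[2,3,8],"gripper":1},{"turn":[-0.05,0,0],"travel":[1,1,3],"gripper":1}]}}

```text
time_s: 34.33
eef_pos: [0.5389, -0.1097, 0.1352]
tcp_rot: [-0.471, -0.523, -0.476, 0.527]
force: [0.4, -0.2, -0.8]
opening: 0.165
```

Call:
{"method": "move_arm", "body": {"steps": [{"turn":[0,0,0],"travel":[0,0,0],"gripper":1},{"turn":[0,0,0],"travel":[0,0,0],"gripper":1},{"turn":[0,0,0],"travel":[0,0,0],"gripper":1},{"turn":[0,0,0],"travel":[0,0,0],"gripper":1},{"turn":[0,0,0],"travel":[0,0,0],"gripper":1}]}}

```text
time_s: 34.75
eef_pos: [0.5379, -0.1101, 0.1347]
tcp_rot: [-0.468, -0.524, -0.474, 0.53]
force: [-0.3, 0.1, -0.8]
opening: 0.158
```

```bash
python3 -c "
from h import *
plan((541.4,-112.3,120),-94.9)"
```

```text
t=34.75 pos [ 537.9 -110.1  134.7] jaw -96.4->-94.9 F [-0.3  0.1 -0.8] open 0.158 q [ 0.09  0.34 -0.29 -0.   -0.95  1.37] dist 15.3
  turn [-0.005, 0.0, 0.002] travel [2.9, 0.8, 0.4]
  turn [-0.005, 0.0, 0.002] travel [2.9, 0.8, 0.4]
  turn [-0.005, 0.0, 0.002] travel [2.9, 0.8, 0.4]
  turn [-0.005, 0.0, 0.002] travel [2.9, 0.8, 0.4]
  turn [-0.005, 0.0, 0.002] travel [2.9, 0.8, 0.4]
```

Call:
{"method": "move_arm", "body": {"steps": [{"turn":[-0.02,0,0.01],"travel":[2,3,2],"gripper":1},{"turn":[-0.01,0,0],"travel":[4,1,0],"gripper":1},{"turn":[0,0,0],"travel":[4,0,0],"gripper":1},{"turn":[0,0,0],"travel":[2,0,0],"gripper":1},{"turn":[0,0,0],"travel":[0,0,0],"gripper":1}]}}

```text
time_s: 35.17
eef_pos: [0.5421, -0.1118, 0.1217]
tcp_rot: [-0.48, -0.519, -0.48, 0.519]
force: [-0.3, 0.3, -1.0]
opening: 0.159
```

```bash
python3 -c "
from h import *
plan((541.4,-112.3,110),-94.9)
snap('scene','s12',(220,130,300,220),8)"
```

```text
t=35.17 pos [ 542.1 -111.8  121.7] jaw -94.5->-94.9 F [-0.3  0.3 -1. ] open 0.159 q [ 0.09  0.36 -0.31  0.   -0.9   1.4 ] dist 11.7
  turn [0.001, 0.0, 0.0] travel [2.3, -0.1, 0.1]
  x5
```

View pics/s12.png

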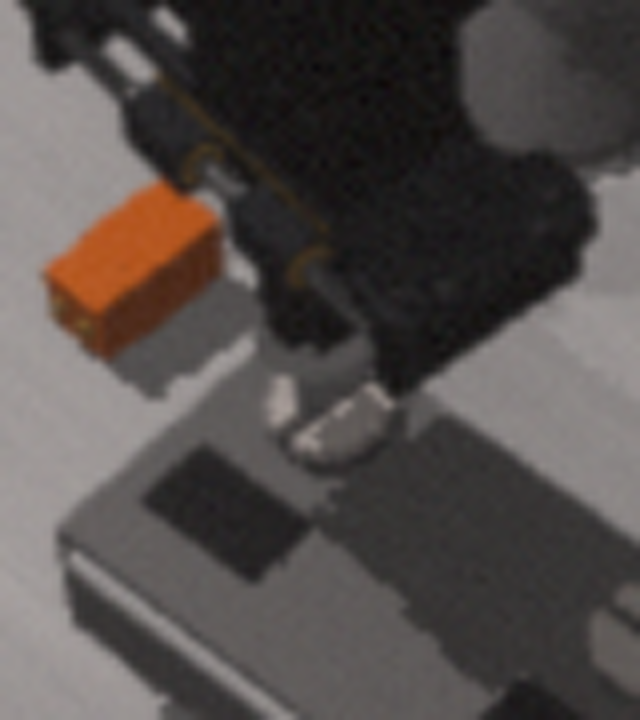

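Aligned over the slot. Descending.

Call:
{"method": "move_arm", "body": {"steps": [{"turn":[0,0,0],"travel":[3,0,0],"gripper":1},{"turn":[0,0,0],"travel":[3,0,0],"gripper":1},{"turn":[0,0,0],"travel":[3,0,0],"gripper":1},{"turn":[0,0,0],"travel":[3,0,0],"gripper":1},{"turn":[0,0,0],"travel":[1,0,0],"gripper":1}]}}

```text
time_s: 35.63
eef_pos: [0.5424, -0.1119, 0.1079]
tcp_rot: [-0.48, -0.519, -0.48, 0.519]
force: [-0.3, 0.7, 6.7]
opening: 0.16
```

Call:
{"method": "move_arm", "body": {"steps": [{"turn":[0,0,0],"travel":[-1,-1,0],"gripper":1},{"turn":[0.1,0,0],"travel":[0,0,0],"gripper":1},{"turn":[0.1,0,0],"travel":[0,0,0],"gripper":1},{"turn":[0.1,0,0],"travel":[0,0,0],"gripper":1},{"turn":[0.1,0,0],"travel":[0,0,0],"gripper":1}]}}

```text
time_s: 36.05
eef_pos: [0.5406, -0.1141, 0.1088]
tcp_rot: [-0.364, -0.605, -0.362, 0.608]
force: [1.2, 1.3, -1.2]
opening: 0.161
```

Call:
{"method": "move_arm", "body": {"steps": [{"turn":[0.1,0,0],"travel":[0,0,0],"gripper":1},{"turn":[0.1,0,0],"travel":[0,0,0],"gripper":1},{"turn":[0.1,0,0],"travel":[0,0,0],"gripper":1},{"turn":[0.1,0,0],"travel":[0,0,0],"gripper":1},{"turn":[0.1,0,0],"travel":[0,0,0],"gripper":1}]}}

```text
time_s: 36.47
eef_pos: [0.5401, -0.1145, 0.1089]
tcp_rot: [-0.195, -0.679, -0.192, 0.681]
force: [-0.2, -0.2, -0.6]
opening: 0.155
```

```bash
python3 -c "
from h import *
plan((541,-112.3,109),-186)
print(status.read_state()['moment'])"
```

```text
t=36.47 pos [ 540.1 -114.5  108.9] jaw -148.3->-186.0 F [-0.2 -0.2 -0.6] open 0.155 q [ 0.09  0.37 -0.33  0.01 -0.87  0.46] dist 2.3
  turn [0.066, 0.0, -0.0] travel [-0.0, -0.1, -0.2]
  turn [0.066, 0.0, -0.0] travel [-0.0, -0.2, -0.2]
  turn [0.066, 0.0, -0.0] travel [-0.0, -0.2, -0.2]
  turn [0.066, 0.0, -0.0] travel [-0.0, -0.2, -0.2]
  turn [0.066, 0.0, -0.0] travel [-0.0, -0.2, -0.1]
  turn [0.066, 0.0, -0.0] travel [-0.0, -0.2, -0.1]
  turn [0.066, 0.0, -0.0] travel [-0.0, -0.2, -0.1]
  turn [0.066, 0.0, -0.0] travel [-0.0, -0.2, -0.1]
  turn [0.066, 0.0, -0.0] travel [-0.0, -0.2, -0.1]
  turn [0.066, 0.0, -0.0] travel [-0.0, -0.2, -0.1]
[-0.01991152 -0.01880633  0.09009595]
```

Call:
{"method": "move_arm", "body": {"steps": [{"turn":[0.1,0,0],"travel":[0,-1,-1],"gripper":1},{"turn":[0.1,0,0],"travel":[0,0,0],"gripper":1},{"turn":[0.1,0,0],"travel":[0,0,0],"gripper":1},{"turn":[0.1,0,0],"travel":[0,0,0],"gripper":1},{"turn":[0.1,0,0],"travel":[0,0,0],"gripper":1}]}}

```text
time_s: 36.88
eef_pos: [0.5395, -0.1145, 0.1089]
tcp_rot: [-0.013, -0.706, -0.008, 0.708]
force: [0.1, 0.2, -1.1]
opening: 0.16
```

Call:
{"method": "move_arm", "body": {"steps": [{"turn":[0.06,0,0],"travel":[0,0,0],"gripper":1},{"turn":[0.06,0,0],"travel":[0,0,0],"gripper":1},{"turn":[0.06,0,0],"travel":[0,0,0],"gripper":1},{"turn":[0.05,0,0],"travel":[0,0,0],"gripper":1},{"turn":[0.05,0,0],"travel":[0,0,0],"gripper":1}]}}

```text
time_s: 37.3
eef_pos: [0.5392, -0.1144, 0.1089]
tcp_rot: [0.089, -0.7, 0.095, 0.702]
force: [-0.9, -0.9, -2.2]
opening: 0.163
```

```bash
python3 -c "
from h import *
plan((541,-112.3,109),-186)
print(status.read_state()['moment'])"
```

```text
t=37.30 pos [ 539.2 -114.4  108.9] jaw 165.0->174.0 F [-0.9 -0.9 -2.2] open 0.163 q [ 0.09  0.37 -0.33  0.01 -0.87 -0.36] dist 2.8
  turn [-0.031, 0.0, -0.002] travel [-0.0, -0.5, -0.2]
  turn [-0.031, 0.0, -0.002] travel [-0.0, -0.5, -0.3]
  turn [-0.031, 0.0, -0.002] travel [-0.0, -0.5, -0.3]
  turn [-0.031, 0.0, -0.002] travel [-0.0, -0.5, -0.3]
  turn [-0.031, 0.0, -0.002] travel [-0.0, -0.5, -0.3]
[ 0.15984773 -0.09800968  0.8124681 ]
```

At the stop (moment 0.81 N·m). I'll relax back and lift.

Call:
{"method": "move_arm", "body": {"steps": [{"turn":[-0.08,0,0],"travel":[0,0,0],"gripper":1},{"turn":[-0.08,0,0],"travel":[0,0,0],"gripper":1},{"turn":[-0.04,0,0],"travel":[0,0,0],"gripper":1},{"turn":[0,0,0],"travel":[0,-1,0],"gripper":1},{"turn":[0,0,0],"travel":[0,0,0],"gripper":1}]}}

```text
time_s: 37.72
eef_pos: [0.5392, -0.1132, 0.109]
tcp_rot: [0.016, -0.706, 0.022, 0.708]
force: [0.1, -0.1, -0.8]
opening: 0.16
```

```bash
python3 -c "
from h import *
plan((541,-112.3,109),-180)
print(status.read_state()['moment'])"
```

```text
t=37.72 pos [ 539.2 -113.2  109. ] jaw 177.0->180.0 F [ 0.1 -0.1 -0.8] open 0.160 q [ 0.09  0.37 -0.33  0.01 -0.87 -0.15] dist 2.0
  turn [-0.011, 0.001, -0.002] travel [0.0, -0.2, -0.3]
  turn [-0.011, 0.001, -0.002] travel [0.0, -0.2, -0.3]
  turn [-0.011, 0.001, -0.002] travel [0.0, -0.2, -0.4]
  turn [-0.011, 0.001, -0.002] travel [0.0, -0.2, -0.4]
  turn [-0.011, 0.001, -0.002] travel [0.0, -0.2, -0.4]
[ 0.07716274 -0.08774715 -0.01284256]
```

Call:
{"method": "move_arm", "body": {"steps": [{"turn":[0,0,0],"travel":[-5,0,0],"gripper":1},{"turn":[0,0,0],"travel":[-10,0,0],"gripper":1},{"turn":[0,0,0],"travel":[-12,0,0],"gripper":1},{"turn":[-0.05,0,0],"travel":[-10,0,0],"gripper":1},{"turn":[-0.05,0,0],"travel":[-3,0,0],"gripper":1}]}}

```text
time_s: 38.13
eef_pos: [0.5389, -0.1129, 0.1523]
tcp_rot: [-0.019, -0.705, -0.013, 0.709]
force: [0.5, -0.5, -0.9]
opening: 0.158
```

```bash
python3 -c "
from h import *
plan((533,300,150),-116)
snap('scene','s13',(220,130,320,230),6)"
```

```text
t=38.13 pos [ 538.9 -112.9  152.3] jaw -177.3->-116.0 F [ 0.5 -0.5 -0.9] open 0.158 q [ 0.09  0.32 -0.28  0.01 -0.97 -0.05] dist 412.9
  turn [-0.071, 0.001, -0.0] travel [-0.1, -27.5, -0.9]
  turn [-0.071, 0.001, -0.0] travel [-0.1, -27.4, -2.8]
  turn [-0.071, 0.001, -0.0] travel [-0.1, -27.1, -4.8]
  turn [-0.071, 0.001, -0.0] travel [-0.0, -26.7, -6.7]
  turn [-0.071, 0.001, -0.0] travel [-0.0, -26.2, -8.6]
  turn [-0.071, 0.001, -0.0] travel [-0.0, -25.5, -10.4]
  turn [-0.071, 0.001, -0.0] travel [-0.0, -24.7, -12.2]
  turn [-0.071, 0.001, -0.0] travel [0.0, -23.7, -14.0]
  turn [-0.071, 0.001, -0.0] travel [0.0, -22.7, -15.6]
  turn [-0.071, 0.001, -0.0] travel [0.0, -21.5, -17.2]
  turn [-0.071, 0.001, -0.0] travel [0.1, -20.2, -18.7]
  turn [-0.071, 0.001, -0.0] travel [0.1, -18.8, -20.1]
  turn [-0.071, 0.001, -0.0] travel [0.1, -17.4, -21.4]
  turn [-0.071, 0.001, -0.0] travel [0.1, -15.8, -22.5]
  turn [-0.071, 0.001, -0.0] travel [0.1, -14.1, -23.6]
```

View pics/s13.png

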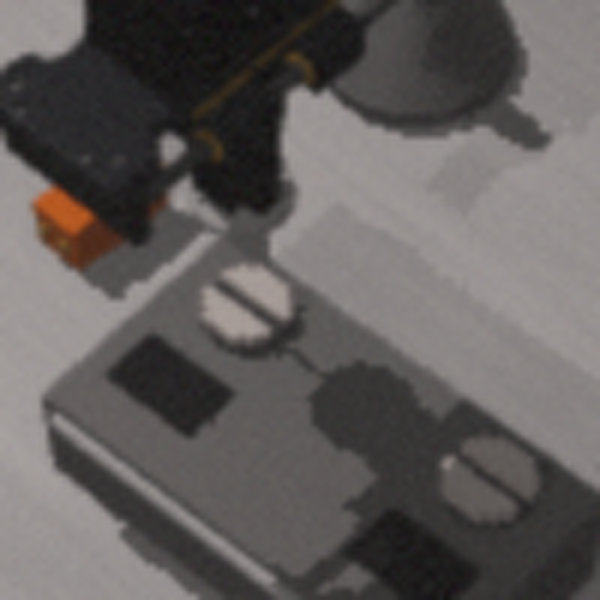

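Both slots now run along the hinge line. I'll take the key back to the rack.

Call:
{"method": "move_arm", "body": {"steps": [{"turn":[-0.07,0,0],"travel":[0,-27,-1],"gripper":1},{"turn":[-0.07,0,0],"travel":[0,-27,-3],"gripper":1},{"turn":[-0.07,0,0],"travel":[0,-27,-5],"gripper":1},{"turn":[-0.07,0,0],"travel":[0,-26.5,-6.5],"gripper":1},{"turn":[-0.07,0,0],"travel":[0,-26,-8.5],"gripper":1}]}}

```text
time_s: 38.6
eef_pos: [0.5383, 0.0234, 0.1555]
tcp_rot: [-0.142, -0.693, -0.136, 0.694]
force: [0.7, 1.0, -0.2]
opening: 0.156
```

Call:
{"method": "move_arm", "body": {"steps": [{"turn":[-0.07,0,0],"travel":[0,-25.5,-10.5],"gripper":1},{"turn":[-0.07,0,0],"travel":[0,-25,-12],"gripper":1},{"turn":[-0.07,0,0],"travel":[0,-24,-14],"gripper":1},{"turn":[-0.07,0,0],"travel":[0,-22.5,-15.5],"gripper":1},{"turn":[-0.07,0,0],"travel":[0,-21.5,-17],"gripper":1}]}}

```text
time_s: 39.02
eef_pos: [0.5355, 0.1678, 0.1576]
tcp_rot: [0.264, 0.657, 0.258, -0.657]
force: [0.4, 0.3, -0.2]
opening: 0.159
```

```bash
python3 -c "
from h import *
plan((533,300,150),-116)"
```

```text
t=39.02 pos [535.5 167.8 157.6] jaw -136.7->-116.0 F [ 0.4  0.3 -0.2] open 0.159 q [ 0.6   0.33 -0.25  0.01 -0.99  0.15] dist 132.4
  turn [-0.072, 0.001, -0.001] travel [1.3, -19.6, -17.8]
  turn [-0.072, 0.001, -0.001] travel [1.4, -18.3, -19.1]
  turn [-0.072, 0.001, -0.001] travel [1.4, -16.8, -20.4]
  turn [-0.072, 0.001, -0.001] travel [1.4, -15.3, -21.6]
  turn [-0.072, 0.001, -0.001] travel [1.5, -13.7, -22.6]
```

Call:
{"method": "move_arm", "body": {"steps": [{"turn":[-0.075,0,0],"travel":[0,-19.5,-18],"gripper":1},{"turn":[-0.075,0,0],"travel":[1,-18,-19],"gripper":1},{"turn":[-0.075,0,0],"travel":[1,-17,-20],"gripper":1},{"turn":[-0.075,0,0],"travel":[1,-15,-21],"gripper":1},{"turn":[-0.06,0,0],"travel":[1,-7,-12],"gripper":1}]}}

```text
time_s: 39.43
eef_pos: [0.5314, 0.2949, 0.1556]
tcp_rot: [0.381, 0.598, 0.376, -0.597]
force: [-0.5, -1.2, -0.7]
opening: 0.158
```

Call:
{"method": "move_arm", "body": {"steps": [{"turn":[0,0,0],"travel":[0,0,0],"gripper":1},{"turn":[0,0,0],"travel":[0,0,0],"gripper":1},{"turn":[0,0,0],"travel":[0,0,0],"gripper":1},{"turn":[0,0,0],"travel":[0,0,0],"gripper":1},{"turn":[0,0,0],"travel":[0,0,0],"gripper":1}]}}

```text
time_s: 39.85
eef_pos: [0.5307, 0.2965, 0.1563]
tcp_rot: [0.38, 0.598, 0.375, -0.597]
force: [-0.2, 0.3, -2.1]
opening: 0.159
```

```bash
python3 -c "
from h import *
plan((533.7,313.1,125),-116)"
```

```text
t=39.85 pos [530.7 296.5 156.3] jaw -115.5->-116.0 F [-0.2  0.3 -2.1] open 0.159 q [ 0.78  0.41 -0.13  0.01 -1.03  0.34] dist 35.5
  turn [0.002, 0.001, -0.001] travel [6.2, -0.9, -3.3]
  turn [0.002, 0.001, -0.001] travel [6.2, -0.9, -3.3]
  turn [0.002, 0.001, -0.001] travel [6.2, -0.9, -3.3]
  turn [0.002, 0.001, -0.001] travel [6.2, -0.9, -3.3]
  turn [0.002, 0.001, -0.001] travel [6.3, -0.9, -3.3]
```

Call:
{"method": "move_arm", "body": {"steps": [{"turn":[0.01,0,0],"travel":[3,-2,-7],"gripper":1},{"turn":[0,0,0],"travel":[5,-2,-6],"gripper":1},{"turn":[0,0,0],"travel":[8,-1,-3],"gripper":1},{"turn":[0,0,0],"travel":[8,0,-1],"gripper":1},{"turn":[0,0,0],"travel":[4,0,0],"gripper":1}]}}

```text
time_s: 40.27
eef_pos: [0.5351, 0.3135, 0.1272]
tcp_rot: [0.375, 0.602, 0.37, -0.599]
force: [0.2, 0.2, -0.4]
opening: 0.155
```

```bash
python3 -c "
from h import *
plan((533.7,313.1,62),-116)"
```

```text
t=40.27 pos [535.1 313.5 127.2] jaw -116.4->-116.0 F [ 0.2  0.2 -0.4] open 0.155 q [ 0.79  0.45 -0.14  0.01 -0.97  0.31] dist 65.2
  turn [-0.001, 0.0, -0.002] travel [13.0, -0.3, 0.2]
  turn [-0.001, 0.0, -0.002] travel [13.0, -0.3, 0.2]
  turn [-0.001, 0.0, -0.002] travel [13.0, -0.3, 0.2]
  turn [-0.001, 0.0, -0.002] travel [13.0, -0.3, 0.2]
  turn [-0.001, 0.0, -0.002] travel [13.0, -0.2, 0.2]
```

Call:
{"method": "move_arm", "body": {"steps": [{"turn":[0,0,-0.005],"travel":[10,-1,0],"gripper":1},{"turn":[0,0,0],"travel":[13,-1,0],"gripper":1},{"turn":[0,0,0],"travel":[13,0,0],"gripper":1},{"turn":[0,0,0],"travel":[11,0,0],"gripper":1},{"turn":[0,0,0],"travel":[6,0,0],"gripper":1}]}}

```text
time_s: 40.68
eef_pos: [0.5325, 0.3137, 0.0679]
tcp_rot: [-0.373, -0.6, -0.372, 0.602]
force: [0.2, -1.2, -1.4]
opening: 0.157
```

```bash
python3 -c "
from h import *
plan((533.7,313.1,60),-116)"
```

```text
t=40.68 pos [532.5 313.7  67.9] jaw -116.4->-116.0 F [ 0.2 -1.2 -1.4] open 0.157 q [ 0.79  0.52 -0.2   0.   -0.86  0.31] dist 8.0
  turn [-0.001, 0.001, -0.0] travel [1.6, 0.3, -0.0]
  x5
```

Call:
{"method": "move_arm", "body": {"steps": [{"turn":[0,0,0],"travel":[3,1,0],"gripper":1},{"turn":[0,0,0],"travel":[3,0,0],"gripper":1},{"turn":[0,0,0],"travel":[2,0,0],"gripper":1},{"turn":[0,0,0],"travel":[1,0,0],"gripper":1},{"turn":[0,0,0],"travel":[1,0,0],"gripper":1}]}}

```text
time_s: 41.1
eef_pos: [0.5334, 0.3131, 0.0591]
tcp_rot: [-0.374, -0.599, -0.372, 0.602]
force: [-2.0, -0.7, 2.0]
opening: 0.158
```

Call:
{"method": "move_arm", "body": {"steps": [{"turn":[0,0,0],"travel":[0,0,0],"gripper":0.75},{"turn":[0,0,0],"travel":[0,0,0],"gripper":0.6},{"turn":[0,0,0],"travel":[0,0,0],"gripper":0.4},{"turn":[0,0,0],"travel":[0,0,0],"gripper":0.4},{"turn":[0,0,0],"travel":[0,0,0],"gripper":0.4}]}}

```text
time_s: 41.52
eef_pos: [0.5344, 0.3137, 0.0599]
tcp_rot: [-0.374, -0.601, -0.372, 0.601]
force: [-0.4, -1.0, -0.2]
opening: 0.449
```

Call:
{"method": "move_arm", "body": {"steps": [{"turn":[0,0,0],"travel":[0,0,0],"gripper":0.4},{"turn":[0,0,0],"travel":[-20,0,0],"gripper":0.4},{"turn":[0,0,0],"travel":[-35,0,0],"gripper":0.4},{"turn":[0,0,0],"travel":[-35,0,0],"gripper":0.3},{"turn":[0,0,0],"travel":[-20,0,0],"gripper":0.2}]}}

```text
time_s: 41.93
eef_pos: [0.5312, 0.311, 0.1659]
tcp_rot: [-0.375, -0.595, -0.371, 0.607]
force: [1.1, 0.1, 1.8]
opening: 0.683
```

```bash
python3 -c "
from h import *
c=snap('scene','s14',(340,200,440,320),5)
blobs(c,.06,.1,(.3,.7,.1,.4))
plan((446,240.5,130),-85)"
```

```text
[383.7 241.9] 50 rect mm,deg [461.8 235.3  23.3   9.8  65.8] med [462.3 236.8  76.5]
[390.8 282.8] 152 rect mm,deg [532.9 315.4  35.7  17.1 -24.4] med [539.  317.   84.9]
t=41.98 pos [533.  312.2 169.7] jaw -116.4->-85.0 F [1.2 0.6 2.6] open 0.720 q [ 0.79  0.42 -0.08  0.   -1.09  0.32] dist 119.5
  turn [-0.109, 0.002, 0.001] travel [8.2, -9.2, 20.5]
  turn [-0.109, 0.002, 0.001] travel [8.1, -11.4, 19.4]
  turn [-0.109, 0.002, 0.001] travel [8.1, -13.5, 18.0]
  turn [-0.109, 0.002, 0.001] travel [8.0, -15.4, 16.5]
  turn [-0.109, 0.002, 0.001] travel [8.0, -17.1, 14.7]
```

View pics/s14.png

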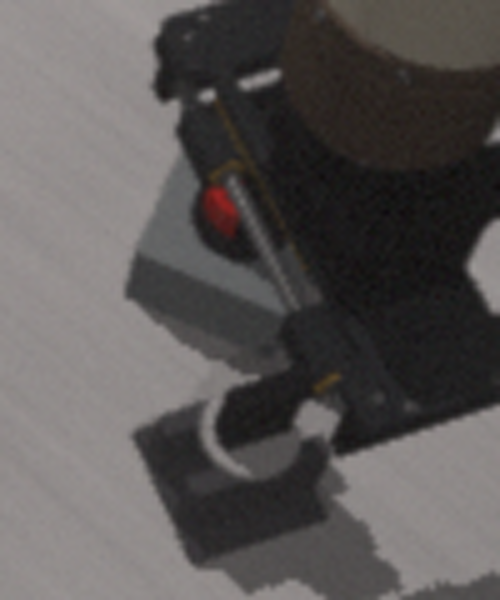

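```bash
python3 -c "
from h import *
plan((446.5,240,105),-116)"
```

```text
t=41.98 pos [533.  312.2 169.7] jaw -116.4->-116.0 F [1.2 0.6 2.6] open 0.720 q [ 0.79  0.42 -0.08  0.   -1.09  0.32] dist 129.9
  turn [-0.001, 0.002, 0.0] travel [13.2, -9.1, 20.5]
  turn [-0.001, 0.002, 0.0] travel [13.1, -9.1, 20.5]
  turn [-0.001, 0.002, 0.0] travel [13.1, -9.1, 20.5]
  turn [-0.001, 0.002, 0.0] travel [13.0, -9.2, 20.5]
  turn [-0.001, 0.002, 0.0] travel [13.0, -9.2, 20.5]
```

Call:
{"method": "move_arm", "body": {"steps": [{"turn":[0,0,0],"travel":[0,-10,21],"gripper":0},{"turn":[0,0,0],"travel":[4,-9,21],"gripper":0},{"turn":[0,0,0],"travel":[8,-9,21],"gripper":0},{"turn":[0,0,0],"travel":[12,-9,19],"gripper":0},{"turn":[0,0,0],"travel":[12,-4,9],"gripper":0}]}}

```text
time_s: 42.4
eef_pos: [0.4577, 0.2503, 0.1383]
tcp_rot: [0.374, 0.603, 0.372, -0.599]
force: [0.5, -0.7, 0.4]
opening: 0.988
```

Call:
{"method": "move_arm", "body": {"steps": [{"turn":[0,0,0],"travel":[5,0,0],"gripper":0},{"turn":[0,0,0],"travel":[2,0,0],"gripper":0},{"turn":[0,0,0],"travel":[0,0,0],"gripper":0},{"turn":[0,0,0],"travel":[0,0,0],"gripper":0},{"turn":[0,0,0],"travel":[0,0,0],"gripper":0}]}}

```text
time_s: 42.82
eef_pos: [0.457, 0.2495, 0.1297]
tcp_rot: [0.374, 0.602, 0.372, -0.6]
force: [0.3, 0.2, -0.3]
opening: 1.002
```

```bash
python3 -c "
from h import *
plan((446.5,240,100),-116)"
```

```text
t=42.82 pos [457.  249.5 129.7] jaw -116.3->-116.0 F [ 0.3  0.2 -0.3] open 1.002 q [ 0.81  0.3  -0.38  0.01 -0.89  0.29] dist 32.9
  turn [-0.001, -0.0, -0.001] travel [5.9, -1.1, 2.6]
  x5
```

Call:
{"method": "move_arm", "body": {"steps": [{"turn":[0,0,0],"travel":[4,-3,6],"gripper":0},{"turn":[0,0,0],"travel":[6,-2,5],"gripper":0},{"turn":[0,0,0],"travel":[8,0,2],"gripper":0},{"turn":[0,0,0],"travel":[8,0,0],"gripper":0},{"turn":[0,0,0],"travel":[4,0,0],"gripper":0}]}}

```text
time_s: 43.23
eef_pos: [0.4479, 0.241, 0.0984]
tcp_rot: [0.374, 0.603, 0.372, -0.598]
force: [-1.0, -0.1, 0.2]
opening: 1.003
```

```bash
python3 -c "
from h import *
plan((446.5,240,60),-116)"
```

```text
t=43.23 pos [447.9 241.   98.4] jaw -116.3->-116.0 F [-1.  -0.1  0.2] open 1.003 q [ 0.82  0.32 -0.45  0.01 -0.8   0.29] dist 38.5
  turn [-0.001, -0.001, -0.001] travel [7.7, -0.2, 0.3]
  x5
```

Call:
{"method": "move_arm", "body": {"steps": [{"turn":[0,0,0],"travel":[8,-1,1],"gripper":0},{"turn":[0,0,0],"travel":[10,0,0],"gripper":0},{"turn":[0,0,0],"travel":[10,0,0],"gripper":0},{"turn":[0,0,0],"travel":[7,0,0],"gripper":0.2},{"turn":[0,0,0],"travel":[2,0,0],"gripper":0.4}]}}

```text
time_s: 43.65
eef_pos: [0.4461, 0.2399, 0.0564]
tcp_rot: [0.374, 0.602, 0.372, -0.599]
force: [0.1, -0.1, -0.7]
opening: 0.917
```

```bash
python3 -c "
from h import *
plan((446.5,240,60),-116)"
```

```text
t=43.65 pos [446.1 239.9  56.4] jaw -116.3->-116.0 F [ 0.1 -0.1 -0.7] open 0.917 q [ 0.82  0.38 -0.5   0.01 -0.69  0.29] dist 3.6
  turn [-0.001, -0.0, -0.001] travel [-0.7, 0.1, -0.1]
  x5
```

Call:
{"method": "move_arm", "body": {"steps": [{"turn":[0,0,0],"travel":[-4,0,0],"gripper":0.4},{"turn":[0,0,0],"travel":[-1,0,0],"gripper":0.4},{"turn":[0,0,0],"travel":[0,0,0],"gripper":1},{"turn":[0,0,0],"travel":[0,0,0],"gripper":1},{"turn":[0,0,0],"travel":[0,0,0],"gripper":1}]}}

```text
time_s: 44.07
eef_pos: [0.4465, 0.2403, 0.062]
tcp_rot: [0.374, 0.602, 0.372, -0.599]
force: [0.3, -0.5, -0.1]
opening: 0.556
```

Call:
{"method": "move_arm", "body": {"steps": [{"turn":[0,0,0],"travel":[0,0,0],"gripper":1},{"turn":[0,0,0],"travel":[0,0,0],"gripper":1},{"turn":[0,0,0],"travel":[0,0,0],"gripper":1},{"turn":[0,0,0],"travel":[0,0,0],"gripper":1},{"turn":[0,0,0],"travel":[0,0,0],"gripper":1}]}}

```text
time_s: 44.48
eef_pos: [0.4457, 0.2389, 0.0624]
tcp_rot: [0.374, 0.602, 0.371, -0.6]
force: [-0.1, -1.6, 0.8]
opening: 0.45
```

Call:
{"method": "move_arm", "body": {"steps": [{"turn":[0.1,0,0],"travel":[0,0,0],"gripper":1},{"turn":[0.1,0,0],"travel":[0,0,0],"gripper":1},{"turn":[0.1,0,0],"travel":[0,0,0],"gripper":1},{"turn":[0.1,0,0],"travel":[0,0,0],"gripper":1},{"turn":[0.1,0,0],"travel":[0,0,0],"gripper":1}]}}

```text
time_s: 44.9
eef_pos: [0.4457, 0.2384, 0.0633]
tcp_rot: [0.207, 0.678, 0.204, -0.675]
force: [-1.6, -1.8, 2.6]
opening: 0.448
```

Call:
{"method": "move_arm", "body": {"steps": [{"turn":[0.1,0,0],"travel":[0,0,0],"gripper":1},{"turn":[0.1,0,0],"travel":[0,0,0],"gripper":1},{"turn":[0.1,0,0],"travel":[0,0,0],"gripper":1},{"turn":[0.1,0,0],"travel":[0,0,0],"gripper":1},{"turn":[0.05,0,0],"travel":[0,0,0],"gripper":1}]}}

```text
time_s: 45.32
eef_pos: [0.4452, 0.2382, 0.065]
tcp_rot: [0.043, 0.707, 0.04, -0.705]
force: [-1.3, -1.2, 2.8]
opening: 0.447
```

```bash
python3 -c "
from h import *
plan((446.5,240,70),-175)
print(status.read_state()['moment'])"
```

```text
t=45.32 pos [445.2 238.2  65. ] jaw -173.3->-175.0 F [-1.3 -1.2  2.8] open 0.447 q [ 0.82  0.36 -0.49  0.01 -0.72 -0.71] dist 5.5
  turn [0.006, -0.001, -0.001] travel [-1.0, -0.3, -0.3]
  turn [0.006, -0.001, -0.001] travel [-1.0, -0.3, -0.3]
  turn [0.006, -0.001, -0.001] travel [-1.0, -0.3, -0.3]
  turn [0.006, -0.001, -0.001] travel [-1.0, -0.3, -0.3]
  turn [0.006, -0.001, -0.001] travel [-1.0, -0.3, -0.3]
[-0.22400505  0.21886803  0.06159217]
```

Call:
{"method": "move_arm", "body": {"steps": [{"turn":[0,0,0],"travel":[-2,0,0],"gripper":1},{"turn":[0,0,0],"travel":[-2,0,0],"gripper":1},{"turn":[0,0,0],"travel":[-2,0,0],"gripper":1},{"turn":[0,0,0],"travel":[-1,0,0],"gripper":1},{"turn":[0,0,0],"travel":[0,0,0],"gripper":0.5}]}}

```text
time_s: 45.73
eef_pos: [0.4448, 0.2381, 0.0701]
tcp_rot: [0.044, 0.707, 0.041, -0.705]
force: [0.1, 0.5, -1.1]
opening: 0.476
```

Call:
{"method": "move_arm", "body": {"steps": [{"turn":[0,0,0],"travel":[0,0,0],"gripper":0.3},{"turn":[0,0,0],"travel":[0,0,0],"gripper":0.1},{"turn":[0,0,0],"travel":[0,0,0],"gripper":0},{"turn":[0,0,0],"travel":[0,0,0],"gripper":0},{"turn":[0,0,0],"travel":[-15,0,0],"gripper":0}]}}

```text
time_s: 46.15
eef_pos: [0.4445, 0.2384, 0.0854]
tcp_rot: [0.045, 0.706, 0.041, -0.705]
force: [-0.7, -0.5, 0.7]
opening: 0.798
```

Call:
{"method": "move_arm", "body": {"steps": [{"turn":[0,0,0],"travel":[-35,0,0],"gripper":0},{"turn":[0,0,0],"travel":[-40,0,0],"gripper":0},{"turn":[0,0,0],"travel":[-40,0,0],"gripper":0},{"turn":[-0.08,0,0],"travel":[-10,35,0],"gripper":0},{"turn":[-0.08,0,0],"travel":[0,40,0],"gripper":0}]}}

```text
time_s: 46.57
eef_pos: [0.4582, 0.1688, 0.2203]
tcp_rot: [0.107, 0.702, 0.102, -0.697]
force: [-0.2, -0.6, -1.4]
opening: 0.996
```

```bash
python3 -c "
from h import *
plan((274,300,230),-120)"
```

```text
t=46.57 pos [458.2 168.8 220.3] jaw -163.0->-120.0 F [-0.2 -0.6 -1.4] open 0.996 q [ 0.69  0.15 -0.33  0.01 -1.09 -0.4 ] dist 226.4
  turn [-0.075, -0.0, -0.001] travel [-1.2, -17.9, 13.8]
  turn [-0.075, -0.0, -0.001] travel [-1.2, -18.9, 12.4]
  turn [-0.075, -0.0, -0.001] travel [-1.1, -19.8, 10.9]
  turn [-0.075, -0.0, -0.001] travel [-1.1, -20.6, 9.4]
  turn [-0.075, -0.0, -0.001] travel [-1.1, -21.2, 7.9]
  turn [-0.075, -0.0, -0.001] travel [-1.1, -21.7, 6.2]
  turn [-0.075, -0.0, -0.001] travel [-1.1, -22.1, 4.6]
  turn [-0.075, -0.0, -0.001] travel [-1.0, -22.4, 2.9]
  turn [-0.075, -0.0, -0.001] travel [-1.0, -22.6, 1.2]
  turn [-0.075, -0.0, -0.001] travel [-1.0, -22.6, -0.5]
```

Now move the arm clear of the views and inspect the scene.

Call:
{"method": "move_arm", "body": {"steps": [{"turn":[0,0,0],"travel":[0,38,0],"gripper":0},{"turn":[0,0,0],"travel":[0,38,0],"gripper":0},{"turn":[0,0,0],"travel":[0,30,0],"gripper":0},{"turn":[0,0,0],"travel":[0,10,0],"gripper":0},{"turn":[0,0,0],"travel":[0,0,0],"gripper":0}]}}

```text
time_s: 46.98
eef_pos: [0.4947, 0.0497, 0.2278]
tcp_rot: [0.106, 0.706, 0.104, -0.693]
force: [-0.2, 0.5, 0.5]
opening: 1.005
```

```bash
python3 - <<'E'
from h import *
c=snap('scene','s20');d=snap('top','t20')
for x in(c,d):
    print('stop/key');blobs(x,.075,.105,(.3,.7,.1,.4)); 
    print('lock');blobs(x,.064,.074,(.45,.7,-.25,.12),10)
    print('packs');blobs(x,.022,.04,(.3,.8,-.5,-.15))
    print('hatch');blobs(x,.054,.063,(.45,.7,-.25,.12),50)
cropf('s20','s20a',(215,150,430,320),3.7);cropf('t20','t20a',(130,170,340,270),3.8)
E
```

```text
stop/key
[389.9 236.9] 231 rect mm,deg [445.4 240.7  38.8  38.2  45.1] med [448.5 242.3  90. ]
[392.2 280. ] 153 rect mm,deg [532.5 315.2  35.6  15.  -25.3] med [535.2 316.2  97.4]
lock
[260.8 180.5] 139 rect mm,deg [ 538.8 -111.1   41.7   37.5  -83.8] med [ 538.5 -109.7   68. ]
[301.1 209.3] 159 rect mm,deg [528.9  27.   38.4  37.2 -89.5] med [529.1  28.   67.9]
packs
[250.3  95.8] 107 rect mm,deg [ 319.7 -411.2  120.5   28.7  -85.2] med [ 321.1 -384.3   29.9]
[289.2 136.3] 261 rect mm,deg [ 347.2 -197.5   82.7   69.4  -45.7] med [ 359.3 -184.4   30. ]
[236.2 161. ] 221 rect mm,deg [ 522.5 -234.7   62.8   34.    -1.5] med [ 523.1 -231.2   29.9]
[148.3 203.2] 138 rect mm,deg [ 782.8 -293.4   34.9   34.    -8.2] med [ 783.3 -291.4   30.3]
hatch
[272.7 206.7] 2986 rect mm,deg [566.6 -40.3 222.8 127.  -85.8] med [573.2 -34.4  58.8]
stop/key
[153.8 210.5] 95 rect mm,deg [533.4 314.   35.2  14.2 -24.2] med [533.7 313.   97.3]
lock
[309.4 209.3] 60 rect mm,deg [ 552.8 -111.6   36.2   16.7  -87.6] med [ 550.9 -110.3   68.4]
[262.1 215.2] 58 rect mm,deg [532.   19.5  34.3  22.5   1.9] med [531.   19.6  68.2]
[309.8 216.3] 70 rect mm,deg [ 531.  -112.8   35.9   19.5  -80.6] med [ 532.5 -113.5   67.7]
packs
[372.6 133.2] 116 rect mm,deg [ 784.  -293.1   31.8   31.3   -5.3] med [ 784.7 -292.7   29.7]
[351.7 222.1] 229 rect mm,deg [ 524.7 -234.6   60.8   31.6    1.2] med [ 523.1 -234.9   30.1]
[339.6 285.3] 389 rect mm,deg [ 344.3 -203.6   81.6   80.9   58.4] med [ 344.2 -199.6   30. ]
[395.6 296.5] 16 rect mm,deg [ 317.2 -358.2   30.5    5.8  -20.5] med [ 317.6 -356.4   34. ]
hatch
[289.1 202. ] 2368 rect mm,deg [569.9 -50.  200.  125.6 -85.9] med [573.8 -53.3  58.4]
```

View pics/s20a.png

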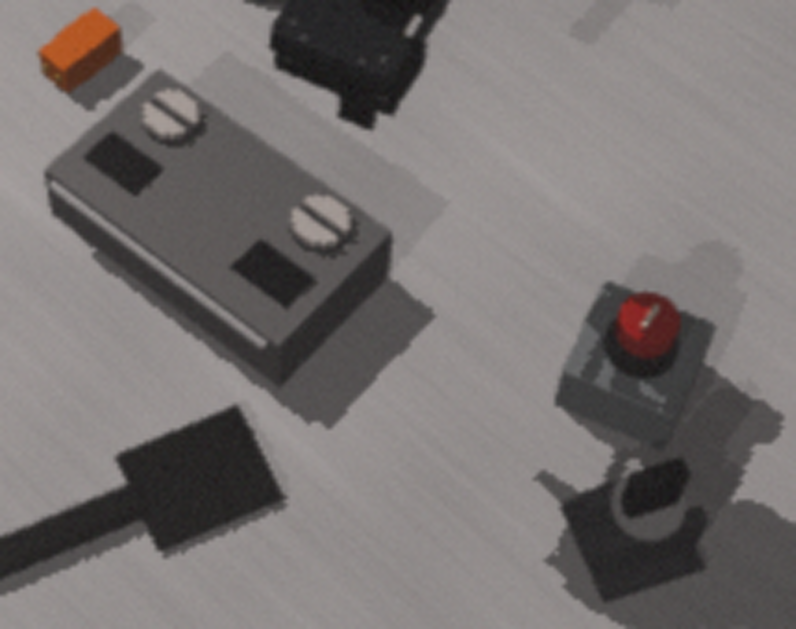

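View pics/t20a.png

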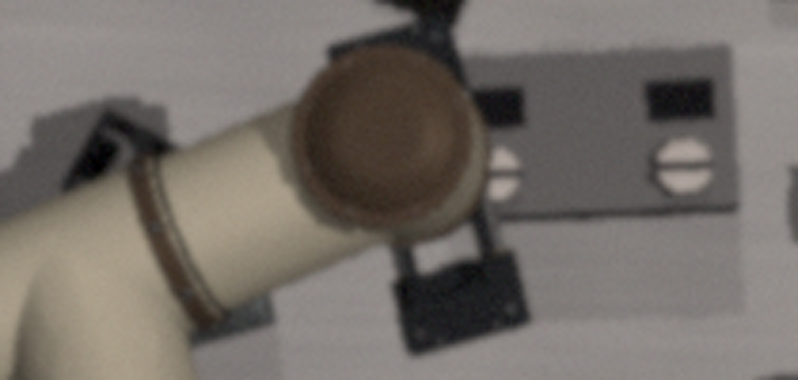

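View pics/s20.png

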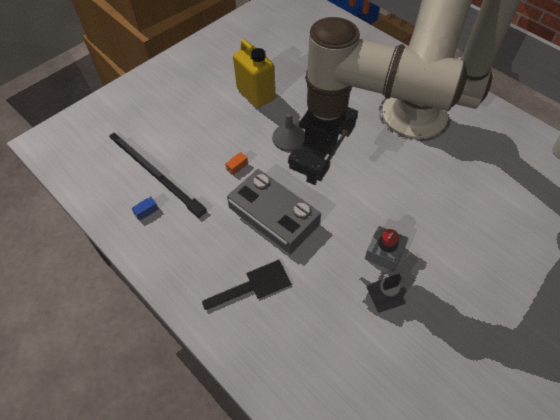

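```bash
python3 - <<'E'
from h import *
for f in('t20','s20','s13'):
    c=ld(f);im=c['pixels'].astype(float).mean(2)
    for nm,X in (('l0',(.5403,-.1120,.068)),('l1',(.5304,.0275,.068))):
        best=[]
        X=np.array(X)
        for a in np.arange(-110,-60,1.):
            for off in np.arange(-4,4.1,.5):
                d=np.array([np.cos(np.radians(a)),np.sin(np.radians(a)),0]);n=np.array([-d[1],d[0],0])
                P=[proj(c,X+n*off*1e-3+d*s*1e-3) for s in np.linspace(-15,15,21)]
                P=np.array(P,np.float32)
                v=cv2.remap(im.astype(np.float32),P[:,0].reshape(-1,1),P[:,1].reshape(-1,1),cv2.INTER_LINEAR).mean()
                best.append((v,a,off))
        print(f,nm,sorted(best)[:3])
E
```

```text
t20 l0 [(np.float32(89.41515), np.float64(-87.0), np.float64(0.5)), (np.float32(89.63988), np.float64(-88.0), np.float64(0.5)), (np.float32(89.86241), np.float64(-86.0), np.float64(0.5))]
t20 l1 [(np.float32(85.99777), np.float64(-87.0), np.float64(1.0)), (np.float32(86.24964), np.float64(-86.0), np.float64(1.0)), (np.float32(86.287895), np.float64(-88.0), np.float64(1.0))]
s20 l0 [(np.float32(75.61931), np.float64(-86.0), np.float64(-1.5)), (np.float32(75.70142), np.float64(-87.0), np.float64(-1.5)), (np.float32(75.81305), np.float64(-85.0), np.float64(-1.5))]
s20 l1 [(np.float32(73.08397), np.float64(-87.0), np.float64(-1.5)), (np.float32(73.11825), np.float64(-86.0), np.float64(-1.5)), (np.float32(73.386826), np.float64(-85.0), np.float64(-1.5))]
s13 l0 [(np.float32(75.24389), np.float64(-86.0), np.float64(-1.5)), (np.float32(75.37504), np.float64(-87.0), np.float64(-1.5)), (np.float32(75.39359), np.float64(-85.0), np.float64(-1.5))]
s13 l1 [(np.float32(58.598633), np.float64(-87.0), np.float64(-0.5)), (np.float32(58.662712), np.float64(-86.0), np.float64(-0.5)), (np.float32(58.79347), np.float64(-88.0), np.float64(-0.5))]
```

Both slots read about -86° to -87°, against -85.8° expected at the stop. The button is up, the key is hung and the hatch is shut, so I'm handing the job in.

```bash
python3 -c "
from h import *
print(workorder.finish_job())"
```

```text
the job is handed in; nothing more can be done
None
```

The job is done and handed in at about 47 s of robot time.

**What I did, in order**
1. Pressed the stop button until it latched: its top went from 90 to 83 mm and stayed down while I worked.
2. Laid all three packs flat in the bay.
3. Shut the hatch.
4. Turned both locks clockwise to their stops. The twisting moment rose to 0.7–0.8 N·m at each stop.
5. Hung the key back in the rack.
6. Twisted the stop button about 1 rad clockwise and let it pop up.

**Last checks**
- **Packs:** the last view of the bay before shutting showed three packs in it, and no packs remain on the ledge. Only the orange and blue look-alikes are still there, untouched.
- **Hatch:** its upper face is at about 58 mm, so it is shut.
- **Locks:** both slots measure -86° to -87° in world axes, against -85.8° expected at the stop. That is within measuring error.
- **Key:** it hangs within about 2 mm and 2° of where it was.
- **Stop button:** its top is back at 90 mm.
- **Other objects:** the jug, funnel, scraper and wiper arm look unmoved.

**What did not go smoothly**
- The first pack slipped about 10 mm in the grip because I lifted before the fingers had fully closed. It still came to rest flat.
- Shutting the hatch ended with a brief wrist force of about 85 N through the fingertips, under the 120 N limit but higher than intended.
- The key touched the top of the first lock at 19 N before I recentred it.

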